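Charge the cordless packs from the spark-guard rack

TASK

Slide every battery pack out of the front of the roofed spark-guard rack by its fin and plug it upright, fully home, into the charger socket of its own colour. Only when all the packs there are have been plugged in, throw the charger's main switch fully on. Leave the angle grinder and the grinding disc where they lie.

Things in the scene. Friction and masses are not known exactly. Their poses are not given: they have to be found in the camera images.
- rack: Fixed blue spark-guard rack, four bays under one roof. Origin: on the bench under the middle of its apron; +x points into the bays, z up. 4 mm thick deck: x -60 to 145, y +-151 mm; x < 60 is the open apron. Bays: x 60 to 130 mm, 44 mm wide, centred at y = -105, -35, 35, 105 mm, posts between, wall behind, open only at x = 60. Some may be empty.
- charger: Fixed grey charger, top 26 mm above the bench. Origin: on the bench under the middle of its row of sockets; x -50 to 130 mm, y +-151 mm, z up. Four sockets 64 (x) x 42 (y) mm, 18 mm deep, mouths chamfered 3 mm, at y = -105, -35, 35, 105 mm: red, yellow, blue, green, marked by plates before and behind each. Beyond x = 50 mm a flat console carries the main switch.
- roof_front (a point): Middle of the front top edge of the rack's roof, at x = 60 mm in the rack's frame, 58 mm above the bench. The roof is 4 mm thick and covers the bays from here back to x = 145 mm, so packs cannot be lifted out.
- main_switch (a joint): Toggle lever of the charger's main switch, in rad: 0 = off, leaning to the charger's -x (towards the sockets), 1.0 = fully on, leaning to +x. It swings about an axis along the charger's y and stays where it is left; a few newtons at the tip move it. It may start up to 0.1 rad off its stop.
- main_switch_tip (a point): Tip of the red main switch lever, 50 mm long, which stands on a housing on the charger's console (lever housing centred at x = 100 mm, y = 0 in the charger's frame). Push it to the charger's +x; the tip travels about 50 mm.
- pack_red: Loose black battery pack (0.2 to 0.33 kg; absent in some runs), red top label and red fin. Body 60 (x) x 38 (y) x 46 mm (z), origin: centre of its underside. The fin, 10 mm thick in y, z 22 to 46 mm, stands out of the body's -x face from x = -30 to -64.5 mm. It starts in a bay, fin towards the rack's -x and sticking out at least 24 mm ahead of the roof.
- pack_yellow: Loose black battery pack (0.2 to 0.33 kg; absent in some runs), yellow top label and yellow fin. Body 60 (x) x 38 (y) x 46 mm (z), origin: centre of its underside. The fin, 10 mm thick in y, z 22 to 46 mm, stands out of the body's -x face from x = -30 to -64.5 mm. It starts in a bay, fin towards the rack's -x and sticking out at least 24 mm ahead of the roof.
- pack_blue: Loose black battery pack (0.2 to 0.33 kg; absent in some runs), blue top label and blue fin. Body 60 (x) x 38 (y) x 46 mm (z), origin: centre of its underside. The fin, 10 mm thick in y, z 22 to 46 mm, stands out of the body's -x face from x = -30 to -64.5 mm. It starts in a bay, fin towards the rack's -x and sticking out at least 24 mm ahead of the roof.
- pack_green: Loose black battery pack (0.2 to 0.33 kg; absent in some runs), green top label and green fin. Body 60 (x) x 38 (y) x 46 mm (z), origin: centre of its underside. The fin, 10 mm thick in y, z 22 to 46 mm, stands out of the body's -x face from x = -30 to -64.5 mm. It starts in a bay, fin towards the rack's -x and sticking out at least 24 mm ahead of the roof.
- socket_red (a point): Centre of the floor of the red socket, 8 mm above the bench and 18 mm below the charger's top; axes as the charger's. A pack fully home has its underside on this floor, its fin 4 mm above the charger's top (fin to -x or +x, both fit).
- socket_yellow (a point): Centre of the floor of the yellow socket, 8 mm above the bench and 18 mm below the charger's top; axes as the charger's. A pack fully home has its underside on this floor, its fin 4 mm above the charger's top (fin to -x or +x, both fit).
- socket_blue (a point): Centre of the floor of the blue socket, 8 mm above the bench and 18 mm below the charger's top; axes as the charger's. A pack fully home has its underside on this floor, its fin 4 mm above the charger's top (fin to -x or +x, both fit).
- socket_green (a point): Centre of the floor of the green socket, 8 mm above the bench and 18 mm below the charger's top; axes as the charger's. A pack fully home has its underside on this floor, its fin 4 mm above the charger's top (fin to -x or +x, both fit).
- grinder: Bystander: angle grinder lying on the bench beyond the work, 300 mm long in y, with a 115 mm disc, 70 mm high, origin on the bench under its middle.
- disc: Bystander: flat grinding disc, 115 mm across, 6 mm thick, lying on the bench, origin at the centre of its underside.

How it is judged:
On the way, in this order (a step that is already met when the one before it is completed fails the run):
1. every pack present sits fully home in the socket of its colour while the main switch is still off (z of pack_red in the frame of socket_red between -0.004 and 0.004 m and horizontal distance between pack_red and socket_red below 0.006 m and angle between each of pack_red, pack_yellow, pack_blue, pack_green's own z axis and vertical below 0.08 rad and linear speed of each of pack_red, pack_yellow, pack_blue, pack_green below 0.03 m/s and z of pack_yellow in the frame of socket_yellow between -0.004 and 0.004 m and horizontal distance between pack_yellow and socket_yellow below 0.006 m and z of pack_blue in the frame of socket_blue between -0.004 and 0.004 m and horizontal distance between pack_blue and socket_blue below 0.006 m and z of pack_green in the frame of socket_green between -0.004 and 0.004 m and horizontal distance between pack_green and socket_green below 0.006 m and value of joint main_switch below 0.5 rad), for 0.3 s.
2. then the main switch is thrown on (value of joint main_switch above 0.85 rad), for 0.2 s.
At the end, for the whole second after the job is handed in: Every pack present rests upright (within 0.08 rad) in the socket of its colour, its underside within 4 mm of the socket floor's height and within 6 mm of its centre, at rest; the main switch stands at more than 0.85 of its 1.0 rad (z of pack_red in the frame of socket_red between -0.004 and 0.004 m and horizontal distance between pack_red and socket_red below 0.006 m and angle between each of pack_red, pack_yellow, pack_blue, pack_green's own z axis and vertical below 0.08 rad and linear speed of each of pack_red, pack_yellow, pack_blue, pack_green below 0.03 m/s and z of pack_yellow in the frame of socket_yellow between -0.004 and 0.004 m and horizontal distance between pack_yellow and socket_yellow below 0.006 m and z of pack_blue in the frame of socket_blue between -0.004 and 0.004 m and horizontal distance between pack_blue and socket_blue below 0.006 m and z of pack_green in the frame of socket_green between -0.004 and 0.004 m and horizontal distance between pack_green and socket_green below 0.006 m and value of joint main_switch above 0.85 rad); the robot touches nothing.
It fails at once if the grinder is shifted by more than 30 mm (distance of grinder from where it was at the start of the episode above 0.03 m).
It fails at once if the disc is shifted by more than 30 mm (distance of disc from where it was at the start of the episode above 0.03 m).
Of pack_red, pack_yellow, pack_blue, pack_green only 3 to 4 are there at a start; the rules pass over those that are not, and their reading is None.
At some moment in a run one of pack_red, pack_yellow, pack_blue, pack_green may be knocked a few centimetres aside while the robot is not near it.
Once in a run the grip may slacken for a moment while it holds something.
It also fails if it takes over 210 s, if anything falls off the work surface, if the arm or the gripper's body presses on something with over 40 N, if the wrist force passes 120 N, or if a joint passes its speed limit or range.

ROBOT

A 6-joint arm with a two-finger parallel gripper is mounted at the origin on the work surface. World frame = base frame: x ahead of the robot, y to its left, z up, the work surface at z = 0. Lengths are in m, angles in rad, forces in N, time in s.
With the tool pointing down it reaches from about 0.35 to 0.875 m from the base axis. Payload 4.2 kg.
Tool frame: the origin (TCP) lies at the very end of the fingers, on their centre line; the grasp point (between the pads) lies 19 mm behind it; z points along the fingers, y is the direction in which the jaws open and shut (so a half turn about z gives the same grasp; the last joint's range is limited). The gripper opens to 87 mm and grips with 3 to 60 N. Pads are 19 mm wide; open, the fingers measure 117 mm over their backs; the gripper's body (75 mm by 190 mm) begins 51 mm behind the grasp point.
Start: joints at [-0.915, 0.385, 0.008, 0, -1.194, -0.259], TCP at [0.242, -0.576, 0.223] pointing down, gripper open.
Joint ranges: [-3.14, 3.14], [-1.21, 2.06], [-1.07, 1.41], [-3.16, 2.05], [-2.99, -0.16], [-3.1, 3.1]. Speed limits (rad/s): [2.79, 2.79, 3.14, 3.14, 3.14, 3.14].

INTERFACE

Orientations are given as [roll, pitch, yaw] about the fixed x, y, z axes, in that order (R = Rz(yaw) Ry(pitch) Rx(roll)).
In Python, from station import env gives the robot as it stands.
- The arm moves only by the tool carry_out, never from a script. Its argument "rows" is a list of rows, each an object of numbers: "x", "y", "z": the shift along the tool's x, y, z in m; "ax", "ay", "az": the turn, a rotation vector about the tool's x, y, z in degrees. In form: [{"x": .., "y": .., "z": .., "ax": .., "ay": .., "az": ..}, ...]. A call has 1 to 10 rows; each row shifts and turns the commanded pose from where the row before left it, along the tool's axes as they then stand; what a row does not reach is not made up. A row lasts 1/12 s, in which the tool goes at most 41.7 mm and 7.16 degrees, less where a joint would pass 70% of its speed; a pose out of reach is approached as far as the arm can. A call is refused whole if a number of a shift passes 0.0417 or a number of a turn 7.16, either way. A call with a gripper value outside its range is refused whole. "gripper" is the closure, from 0 (fully open) to 1 (shut), set as the call begins (left out, the last holds). The fingers move at their own pace and stop on an object; the grip force is fixed at half the most. Time passes only in rows, so rows that do not move let the fingers close. It gives the time, the measured TCP pose, the force and the opening at its end, in the units of the state.
- env.state(): the state, without advancing time (a new reading comes with each control period).
- env.camera(name): name is "scene" or "side" or "wrist"; returns the picture (400x640x3 uint8, blue, green, red); there is no depth.
- env.camera_model(name): a dict with "fovy" (degrees; the focal length in pixels is half the picture's height over the tangent of half this angle, whatever the lens; pixels are square), "cx", "cy" (the principal point, pixels), "world_to_cam" (4x4, takes a point from world to camera coordinates); the wrist camera has in their place "T_tool_cam" (4x4, takes a point from camera to tool coordinates, whose origin is the TCP and whose axes are the flange's). Camera axes: x right, y down, z forward; pixel columns grow to the right and rows downward; lengths in m; the calibration is good to about 2 mm. A picture is of the moment at which its call begins: read the wrist's pose just before it. camera_model takes no time and is no camera call.
- env.sign_off(): hands the job in, once; it reports no verdict.
Trained networks look in the newest picture that a camera, given by its name, has taken for a name from the list of things; names that differ only in an ending like _2 or _b are one class to them, and where a whole thing is asked for, a point or a joint stands for the part that bears it (a point fixed in the world has none). Each returns a list of dicts, best first, with "conf" (0 to 1); they miss things now and then, are a little off and sometimes report something else, mostly with a low value. They report only what shows in the picture. A call takes as long as a camera call.
- env.cut_out(camera, thing): "pixels" (400x640 bool, what is visible of it).
- env.spot_point(camera, thing): "point" ([x, y, z] in m, in world coordinates, good to about 4 mm: a listed point, or the origin of a listed thing).
The state is a dict: "clock": time; "qpos": joint angles; "qd": joint speeds; "joint_efforts": joint torques, N m; "ee_pos": TCP position; "ee_rot": TCP orientation; "wrist_force": force on the tool from outside, world axes, zero at the start; "torque": the same for the moment, N m; "opening": finger opening in m.
Only numpy, scipy, OpenCV 4.12 (cv2) and the standard library are available. Lean on these libraries where they do the work, as an engineer would, in place of code of your own. Each camera call takes 0.05 s, during which the arm holds its last target. There are 200 camera calls.

## Working session

There is one attempt and no reset: what is moved stays moved. The work goes in short steps, Python scripts to look and compute and a tool call to move; the robot and the scene stay as the last step left them, time stands still between calls to the robot, and variables do not carry over. Pictures are saved under pics/ and viewed, about 12 in all and at most 16, crops included, and the job is handed in when it is done.

Besides the shell and the picture viewer there is one more tool, called by a JSON object that holds its "name" and its "arguments". carry_out: Moves the arm, as the interface text tells. Its arguments: {"type":"object","properties":{"rows":{"type":"array","items":{"type":"object","properties":{"x":{"type":"number"},"y":{"type":"number"},"z":{"type":"number"},"ax":{"type":"number"},"ay":{"type":"number"},"az":{"type":"number"}}}},"gripper":{"type":"number"}},"required":["rows"]}

```bash
ls; mkdir -p pics
python3 - <<'E'
from station import env
import cv2,numpy as np
print(env.state())
ims=[]
for c in ("scene","side"):
    im=env.camera(c); cv2.imwrite(f"pics/{c}0.png",im)
    m=env.camera_model(c); print(c,m)
    for t in ["rack","roof_front","charger","pack_red","pack_yellow","pack_blue","pack_green","socket_red","socket_green","socket_yellow","socket_blue","main_switch_tip","grinder","disc"]:
        r=env.spot_point(c,t); print(t,[(np.round(d["point"],3).tolist(),round(d["conf"],2)) for d in r[:2]])
print(env.camera_model("wrist"))
E
```

```text
pics
{'clock': 0.0, 'qpos': array([-9.15421632e-01,  3.85546947e-01,  6.60324460e-03, -5.05942290e-04,
       -1.19402874e+00, -2.58640136e-01]), 'qd': array([-0.00099511,  0.00030492, -0.00086293,  0.00125788,  0.00045007,
        0.00041037]), 'joint_efforts': array([ 9.57708398e-04, -3.90664172e+01,  1.87412506e+01,  4.22025561e+00,
        1.10773792e-02, -1.57432482e-04]), 'ee_pos': array([ 0.24130098, -0.57586397,  0.22145556]), 'ee_rot': array([ 3.13936865e+00, -1.02173849e-04, -2.74504464e+00]), 'wrist_force': array([-0.70671299,  0.50975067,  1.66965388]), 'torque': array([-0.00872558, -0.01689559, -0.02975556]), 'opening': 0.08698422947859892}
scene {'fovy': 51.40918893477983, 'cx': 321.38665703766884, 'cy': 202.90819670696987, 'world_to_cam': array([[-0.33199348,  0.94316108, -0.01508338,  0.18825614],
       [ 0.79052611,  0.26947071, -0.54995819, -0.44818647],
       [-0.51463463, -0.19450634, -0.83505597,  1.40615971],
       [ 0.        ,  0.        ,  0.        ,  1.        ]])}
rack [([0.479, 0.24, -0.002], 0.73)]
roof_front [([0.54, 0.235, 0.058], 0.79)]
charger [([
[... 1212 characters left out ...]
t_yellow [([0.504, -0.247, 0.01], 0.93)]
socket_blue [([0.513, -0.173, 0.008], 0.94)]
main_switch_tip [([0.588, -0.22, 0.092], 0.65)]
grinder [([0.786, 0.08, -0.0], 0.94), ([0.54, 0.236, 0.055], 0.56)]
disc [([0.763, -0.26, -0.002], 0.9), ([0.571, 0.34, 0.003], 0.4)]
{'fovy': 64.5286617550889, 'cx': 319.0367150870843, 'cy': 198.5536490229729, 'T_tool_cam': array([[-7.31921408e-05, -9.53188482e-01, -3.02376772e-01,
         8.38987407e-02],
       [ 9.99999887e-01, -2.11591627e-04,  4.24948544e-04,
        -2.38884211e-04],
       [-4.69036451e-04, -3.02376707e-01,  9.53188390e-01,
        -1.62344447e-01],
       [ 0.00000000e+00,  0.00000000e+00,  0.00000000e+00,
         1.00000000e+00]])}
```

```bash
python3 -c "
import cv2,numpy as np
a=cv2.imread('pics/scene0.png');b=cv2.imread('pics/side0.png')
cv2.imwrite('pics/both0.png',cv2.resize(np.vstack([a,b]),(480,600),interpolation=cv2.INTER_AREA))"
```

```text
(no output)
```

View pics/side0.png

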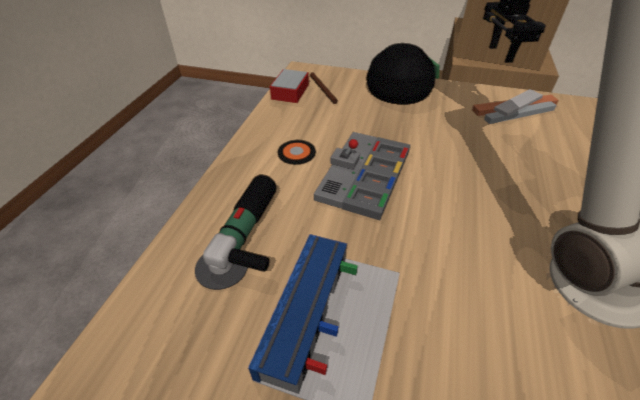

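View pics/scene0.png

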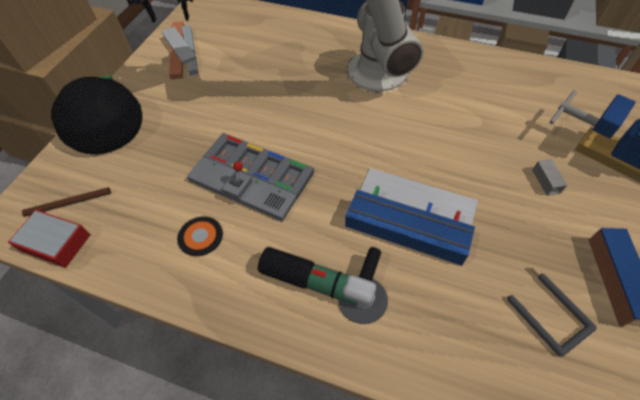

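Three packs show in the side view: green at (348,268), blue at (328,327) and red at (316,366). The bay at about (338,297) shows no fin, so yellow seems to be absent. The charger is at (365,172) with its switch off. Next I'll go above the charger for a closer look.

{"name": "carry_out", "arguments": {"rows": [{"az": 5.9, "z": -0.005}, {"az": 5.9, "z": -0.005}, {"az": 5.9, "z": -0.005}, {"az": 5.9, "z": -0.005}, {"az": 5.9, "z": -0.005}]}}

```text
invalid input
```

{"name": "carry_out", "arguments": {"rows": [{"x": -0.018, "y": 0.036}, {"x": -0.018, "y": 0.036}, {"x": -0.018, "y": 0.036}, {"x": -0.018, "y": 0.036}, {"x": -0.018, "y": 0.036}, {"x": -0.018, "y": 0.036}, {"x": -0.018, "y": 0.036}, {"x": -0.018, "y": 0.036}, {"x": -0.018, "y": 0.036}, {"x": -0.018, "y": 0.036}]}}

```text
invalid input
```

```bash
cat > h.py <<'E'
from station import env
import cv2,numpy as np
from scipy.spatial.transform import Rotation as R
def tool(s=None):
    s=s or env.state(); T=np.eye(4)
    T[:3,:3]=R.from_euler('xyz',s["ee_rot"]).as_matrix(); T[:3,3]=s["ee_pos"]; return T
def wcam(): return tool()@env.camera_model("wrist")["T_tool_cam"]
def K(c):
    m=env.camera_model(c); f=200/np.tan(np.radians(m["fovy"]/2)); return f,m["cx"],m["cy"]
def ray(c,T,u,v,z):
    "world point at height z seen at pixel u,v"
    f,cx,cy=K(c); d=T[:3,:3]@np.array([(u-cx)/f,(v-cy)/f,1]); o=T[:3,3]; return o+d*(z-o[2])/d[2]
def proj(c,T,p):
    f,cx,cy=K(c); q=np.linalg.inv(T)@np.append(p,1); return q[0]/q[2]*f+cx,q[1]/q[2]*f+cy
def to_tool(p,yaw):
    "shift in tool axes from TCP to world p, and az to a yaw"
    s=env.state(); T=tool(s); d=T[:3,:3].T@(np.array(p)-s["ee_pos"])
    a=-np.degrees((yaw-s["ee_rot"][2]+np.pi)%(2*np.pi)-np.pi); return np.round(d,4),round(a,2)
def st():
    s=env.state(); print("t",round(s["clock"],2),np.round(s["ee_pos"],4),np.round(s["ee_rot"],4),"F",np.round(s["wrist_force"],1),"op",round(s["opening"],4))
E
python3 - <<'E'
from h import *
st(); T=wcam(); im=env.camera("wrist"); cv2.imwrite("pics/w1.png",im)
for t in ["charger","socket_red","socket_yellow","socket_blue","socket_green","main_switch_tip"]:
    print(t,[(np.round(d["point"],4).tolist(),round(d["conf"],2)) for d in env.spot_point("wrist",t)[:2]])
E
```

```text
t 1.5 [ 0.2416 -0.5764  0.2225] [-3.1416  0.     -2.7448] F [-0.4  0.2 -1.3] op 0.0869
charger []
socket_red []
socket_yellow []
socket_blue []
socket_green []
main_switch_tip []
```

View pics/w1.png

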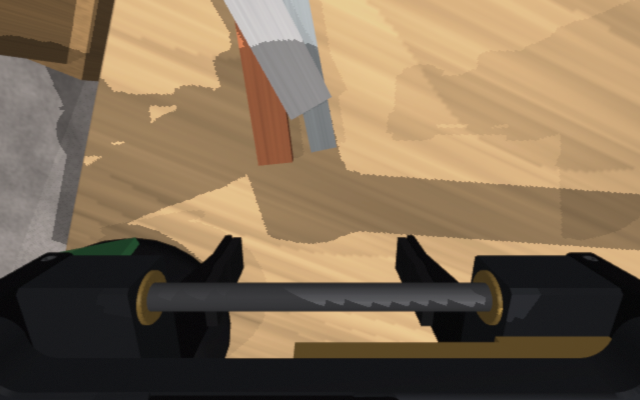

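The moves were refused, so this wrist picture only shows the start pose: bench, file and fingers. I'll send rows with all six fields.

{"name": "carry_out", "arguments": {"rows": [{"x": 0, "y": 0, "z": -0.005, "ax": 0, "ay": 0, "az": 5.9}, {"x": 0, "y": 0, "z": -0.005, "ax": 0, "ay": 0, "az": 5.9}, {"x": 0, "y": 0, "z": -0.005, "ax": 0, "ay": 0, "az": 5.9}, {"x": 0, "y": 0, "z": -0.005, "ax": 0, "ay": 0, "az": 5.9}, {"x": 0, "y": 0, "z": -0.005, "ax": 0, "ay": 0, "az": 5.9}], "gripper": 0}}

```text
clock: 2.27
ee_pos: [0.2415, -0.5764, 0.2478]
ee_rot: [3.142, -0.0, 3.018]
wrist_force: [0.0, 0.9, 0.8]
opening: 0.0872
```

{"name": "carry_out", "arguments": {"rows": [{"x": -0.018, "y": 0.036, "z": 0, "ax": 0, "ay": 0, "az": 0}, {"x": -0.018, "y": 0.036, "z": 0, "ax": 0, "ay": 0, "az": 0}, {"x": -0.018, "y": 0.036, "z": 0, "ax": 0, "ay": 0, "az": 0}, {"x": -0.018, "y": 0.036, "z": 0, "ax": 0, "ay": 0, "az": 0}, {"x": -0.018, "y": 0.036, "z": 0, "ax": 0, "ay": 0, "az": 0}, {"x": -0.018, "y": 0.036, "z": 0, "ax": 0, "ay": 0, "az": 0}, {"x": -0.018, "y": 0.036, "z": 0, "ax": 0, "ay": 0, "az": 0}, {"x": -0.018, "y": 0.036, "z": 0, "ax": 0, "ay": 0, "az": 0}, {"x": -0.018, "y": 0.036, "z": 0, "ax": 0, "ay": 0, "az": 0}, {"x": -0.018, "y": 0.036, "z": 0, "ax": 0, "ay": 0, "az": 0}], "gripper": 0}}

```text
clock: 3.1
ee_pos: [0.4634, -0.2383, 0.248]
ee_rot: [-3.141, 0.001, 3.024]
wrist_force: [0.8, 0.3, -0.6]
opening: 0.0868
```

Run:
```python
from h import *
st(); T=wcam(); im=env.camera("wrist"); cv2.imwrite("pics/w2.png",im)
for t in ["charger","socket_red","socket_yellow","socket_blue","socket_green","main_switch_tip"]:
    print(t,[(np.round(d["point"],4).tolist(),round(d["conf"],2)) for d in env.spot_point("wrist",t)[:2]])
```

```text
t 3.1 [ 0.4634 -0.2383  0.248 ] [-3.1415e+00  9.0000e-04  3.0237e+00] F [ 0.8  0.3 -0.6] op 0.0868
charger [([0.5061, -0.2071, -0.0008], 0.63)]
socket_red [([0.4949, -0.314, 0.006], 0.76)]
socket_yellow [([0.5054, -0.2448, 0.0093], 0.57), ([0.5883, -0.2204, 0.0897], 0.34)]
socket_blue [([0.5116, -0.1726, 0.0071], 0.87), ([0.5041, -0.2057, -0.003], 0.52)]
socket_green [([0.5193, -0.1015, 0.0083], 0.77)]
main_switch_tip [([0.5871, -0.2185, 0.092], 0.59)]
```

View pics/w2.png

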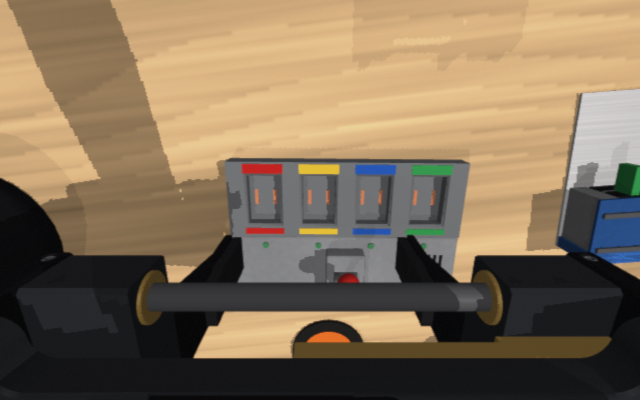

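The wrist picture shows all four empty sockets with their plates: red (263,170), yellow (318,170), blue (375,170), green (432,170). The rear plates are at row 231, and the switch ball is at (348,281). I'll fit the charger's pose from the plates.

Run:
```python
from h import *
T=wcam(); im=cv2.imread("pics/w2.png"); hsv=cv2.cvtColor(im,cv2.COLOR_BGR2HSV)
H={'red':(-6,6),'yellow':(20,32),'blue':(105,118),'green':(55,75)}
P=[];Q=[];ys=dict(red=-.105,yellow=-.035,blue=.035,green=.105)
for c,(a,b) in H.items():
    h=((hsv[...,0].astype(int)+90)%180)-90 if a<0 else hsv[...,0].astype(int)
    m=((h>=a)&(h<=b)&(hsv[...,1]>110)&(hsv[...,2]>60)).astype(np.uint8)
    m[:,:225]=0;m[:,475:]=0;m[:155]=0;m[240:]=0
    n,_,s,ce=cv2.connectedComponentsWithStats(m)
    k=sorted(range(1,n),key=lambda i:-s[i,4])[:2]
    pts=[]
    for i in sorted(k,key=lambda i:ce[i][1]):
        x,y,w,hh,ar=s[i]; p=ray("wrist",T,*ce[i],.026); pts.append(p[:2]); print(c,s[i],np.round(p[:2],4))
    P.append(np.mean(pts,axis=0)); Q.append([0,ys[c]])
    print(' sep',np.linalg.norm(pts[0]-pts[1]))
P=np.array(P);Q=np.array(Q); print(np.round(P,4))
d=np.polyfit(Q[:,1],P,1); print('y dir',d[0],np.linalg.norm(d[0]),'yaw',-np.arctan2(d[0][0],d[0][1]),'origin',d[1])
for u,v in [(228,160),(468,163)]: print(np.round(ray("wrist",T,u,v,.026),4))
```

```text
red [242 164  41  10 406] [ 0.4526 -0.311 ]
red [246 228  38   6 228] [ 0.5348 -0.322 ]
 sep 0.08290600123656137
yellow [298 164  42  11 413] [ 0.461  -0.2416]
yellow [299 228  39   6 232] [ 0.5432 -0.2523]
 sep 0.08289732847020269
blue [355 165  41  10 395] [ 0.4705 -0.1719]
blue [353 229  38   6 227] [ 0.553  -0.1827]
 sep 0.08320541273250887
green [412 165  41  10 392] [ 0.479  -0.1031]
green [406 229  38   6 224] [ 0.5613 -0.1135]
 sep 0.0829709608611309
[[ 0.4937 -0.3165]
 [ 0.5021 -0.2469]
 [ 0.5117 -0.1773]
 [ 0.5202 -0.1083]]
y dir [0.12721295 0.99202384] 1.0001472077127418 yaw -0.12753971203336598 origin [ 0.50693705 -0.21226223]
[ 0.4372 -0.3504  0.026 ]
[ 0.4761 -0.0586  0.026 ]
```

{"name": "carry_out", "arguments": {"rows": [{"x": 0.006, "y": 0.0395, "z": 0, "ax": 0, "ay": 0, "az": -0.5}, {"x": 0.006, "y": 0.0395, "z": 0, "ax": 0, "ay": 0, "az": -0.5}, {"x": 0.006, "y": 0.0395, "z": 0, "ax": 0, "ay": 0, "az": -0.5}, {"x": 0.006, "y": 0.0395, "z": 0, "ax": 0, "ay": 0, "az": -0.5}, {"x": 0.006, "y": 0.0395, "z": 0, "ax": 0, "ay": 0, "az": -0.5}, {"x": 0.006, "y": 0.0395, "z": 0, "ax": 0, "ay": 0, "az": -0.5}, {"x": 0.006, "y": 0.0395, "z": 0, "ax": 0, "ay": 0, "az": -0.5}, {"x": 0.006, "y": 0.0395, "z": 0, "ax": 0, "ay": 0, "az": -0.5}, {"x": 0.006, "y": 0.0395, "z": 0, "ax": 0, "ay": 0, "az": -0.5}, {"x": 0.006, "y": 0.0395, "z": 0, "ax": 0, "ay": 0, "az": -0.5}], "gripper": 0}}

```text
clock: 4.28
ee_pos: [0.4338, 0.1587, 0.2479]
ee_rot: [3.141, 0.001, 3.109]
wrist_force: [0.9, 0.1, 1.1]
opening: 0.0872
```

{"name": "carry_out", "arguments": {"rows": [{"x": 0.006, "y": 0.038, "z": 0, "ax": 0, "ay": 0, "az": 0}, {"x": 0.006, "y": 0.038, "z": 0, "ax": 0, "ay": 0, "az": 0}, {"x": 0, "y": 0, "z": 0, "ax": 0, "ay": 0, "az": 0}], "gripper": 0.3}}

```text
clock: 4.53
ee_pos: [0.4248, 0.2385, 0.2475]
ee_rot: [3.14, 0.001, 3.114]
wrist_force: [1.7, -0.9, 1.0]
opening: 0.0746
```

Run:
```python
from h import *
st(); T=wcam(); im=env.camera("wrist"); cv2.imwrite("pics/w3.png",im)
for t in ["rack","roof_front","pack_red","pack_yellow","pack_blue","pack_green"]:
    print(t,[(np.round(d["point"],4).tolist(),round(d["conf"],2)) for d in env.spot_point("wrist",t)[:2]])
```

```text
t 4.53 [0.4248 0.2385 0.2475] [3.1400e+00 1.3000e-03 3.1137e+00] F [ 1.7 -0.9  1. ] op 0.0746
rack []
roof_front [([0.538, 0.2352, 0.0599], 0.86)]
pack_red [([0.5706, 0.3392, 0.007], 0.44)]
pack_yellow [([0.5064, -0.2049, 0.0003], 0.6)]
pack_blue [([0.5649, 0.2696, -0.0014], 0.96), ([0.5724, 0.3387, 0.0031], 0.36)]
pack_green [([0.5634, 0.1303, 0.0033], 0.6), ([0.4799, 0.2386, 0.0003], 0.59)]
```

View pics/w3.png

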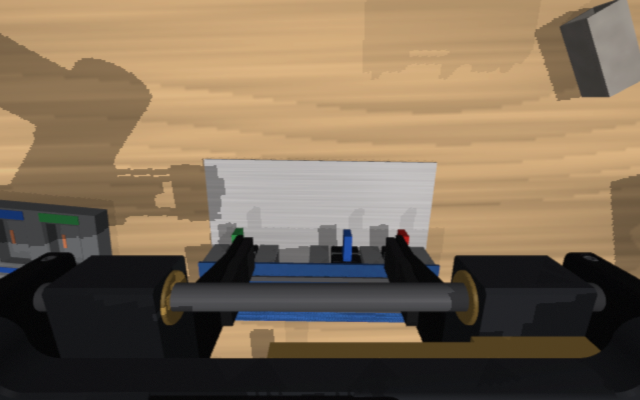

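The apron's front corners are at (205,159) and (436,162). The fin tips are green (238,231), blue (347,231) and red (402,231), and the second bay is empty. I'll fit the rack's yaw and the fin positions.

Run:
```python
from h import *
T=wcam(); im=cv2.imread("pics/w3.png"); hsv=cv2.cvtColor(im,cv2.COLOR_BGR2HSV)
a=ray("wrist",T,205,159.5,.004);b=ray("wrist",T,436,162,.004)
d=b-a; yaw=-np.arctan2(d[0],d[1]); ex=np.array([np.cos(yaw),np.sin(yaw)]);ey=np.array([-ex[1],ex[0]])
o=(a+b)[:2]/2+.06*ex
print('yaw',yaw,'len',np.linalg.norm(d),'origin',o,'roof',o+.06*ex)
for y in(-.105,.035,.105):
    p=proj("wrist",T,np.append(o+y*ey+.036*ex,.05));print(y,'world y line',np.round(o+y*ey,4),'px at fin x=.036',np.round(p))
cl=cv2.resize(im[215:275,215:435],None,fx=3.6,fy=3.6,interpolation=cv2.INTER_CUBIC); cv2.imwrite("pics/c3.png",cl)
for c,(u0,u1),f in [('green',(228,248),lambda g:(g[...,1]>g[...,2]*1.4)&(g[...,1]>g[...,0]*1.2)&(g[...,1]>60)),('blue',(338,356),lambda g:(g[...,0]>g[...,2]*1.8)&(g[...,0]>100)),('red',(394,412),lambda g:(g[...,2]>g[...,1]*2)&(g[...,2]>100))]:
    m=f(im.astype(float)); m[:,:u0]=0;m[:,u1:]=0;m[:220]=0;m[265:]=0
    for r in range(224,262,2):
        k=np.where(m[r])[0]
        if len(k): print(c,r,k.min(),k.max(),end='; ')
    print()
    v,u=np.where(m); 
    v0=v.min(); k=u[v==v0+1]
    w=ray("wrist",T,(k.min()+k.max())/2,v0,.05)[:2]-o; print(c,'tip rack',np.round([w@ex,w@ey],4))
```

```text
yaw -0.044385363959427375 len 0.2992767317239831 origin [0.47826038 0.23262009] roof [0.53820129 0.22995784]
-0.105 world y line [0.4736 0.1277] px at fin x=.036 [236. 243.]
0.035 world y line [0.4798 0.2676] px at fin x=.036 [348. 244.]
0.105 world y line [0.4829 0.3375] px at fin x=.036 [404. 245.]
green 228 236 241; green 230 235 242; green 232 234 242; green 234 232 242; green 236 231 235; green 238 232 234; green 240 232 233; green 242 232 232; 
green tip rack [ 0.0158 -0.1002]
blue 236 345 351; blue 238 344 351; blue 240 344 351; blue 242 344 351; blue 244 344 351; blue 246 344 351; blue 248 344 351; blue 250 344 351; blue 252 344 351; blue 254 343 351; blue 256 343 350; blue 258 343 350; blue 260 344 350; 
blue tip rack [0.0251 0.0341]
red 236 404 408; red 238 404 408; red 240 405 408; red 242 407 407; Traceback (most recent call last):
  File "<stdin>", line 18, in <module>
    return umr_minimum(a, axis, None, out, keepdims, initial, where)
ValueError: zero-size array to reduction operation minimum which has no identity
```

View pics/c3.png

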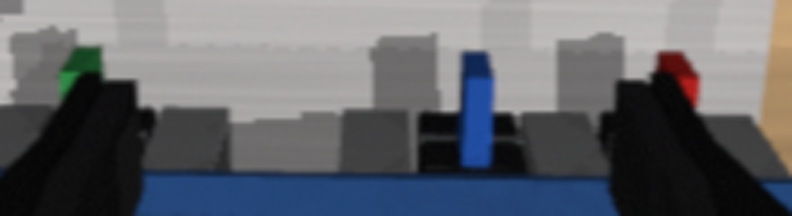

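Corrected reading: the dark patches are the shaded tip faces. The top tip edges lie near rows 235–236, so all tips are at about rack x = 25 mm and every fin sits on its bay line. I'll hover over blue first.

{"name": "carry_out", "arguments": {"rows": [{"x": 0, "y": 0, "z": 0, "ax": 0, "ay": 0, "az": 0.95}, {"x": -0.0187, "y": 0.0063, "z": 0.034, "ax": 0, "ay": 0, "az": 0}, {"x": -0.0187, "y": 0.0063, "z": 0.034, "ax": 0, "ay": 0, "az": 0}, {"x": -0.0187, "y": 0.0063, "z": 0.034, "ax": 0, "ay": 0, "az": 0}, {"x": -0.0187, "y": 0.0063, "z": 0.034, "ax": 0, "ay": 0, "az": 0}, {"x": -0.0187, "y": 0.0063, "z": 0.034, "ax": 0, "ay": 0, "az": 0}, {"x": 0, "y": 0, "z": 0, "ax": 0, "ay": 0, "az": 0}], "gripper": 0.5}}

```text
clock: 5.47
ee_pos: [0.5182, 0.2589, 0.068]
ee_rot: [-3.132, -0.011, 3.09]
wrist_force: [-0.8, -0.7, -1.3]
opening: 0.0439
```

```bash
cat >> h.py <<'E'
RO=np.array([.47826,.23262]);RY=-.0444; CO=np.array([.50694,-.21226]);CY=-.12754
def fr(o,yaw,p):
    e=np.array([np.cos(yaw),np.sin(yaw)]);w=np.array(p)[:2]-o;return np.round([w@e,w@[-e[1],e[0]]],4)
E
python3 - <<'E'
from h import *
st(); T=wcam(); im=env.camera("wrist"); cv2.imwrite("pics/w4.png",im)
print('tcp in rack',fr(RO,RY,T@0+env.state()["ee_pos"][0:1] if 0 else env.state()["ee_pos"]))
E
```

```text
t 5.47 [0.5182 0.2589 0.068 ] [-3.1315 -0.0114  3.09  ] F [-0.8 -0.7 -1.3] op 0.0439
tcp in rack [0.0388 0.0284]
```

View pics/w4.png

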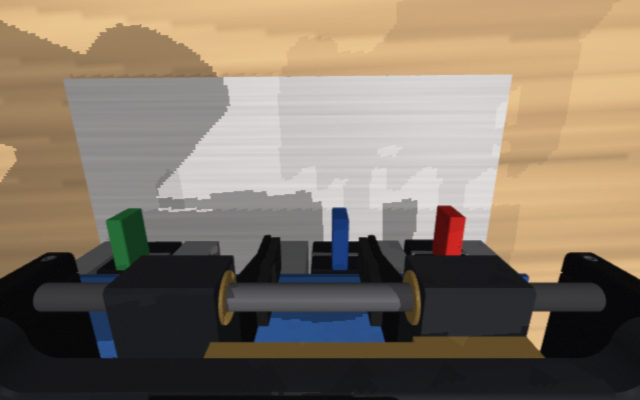

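The blue fin at column 340 lies to the +y side of the finger centre at 320, which matches the arm lagging its target in y. I'll let it settle.

{"name": "carry_out", "arguments": {"rows": [{"x": 0, "y": 0, "z": 0, "ax": 0, "ay": 0, "az": 0}, {"x": 0, "y": 0, "z": 0, "ax": 0, "ay": 0, "az": 0}, {"x": 0, "y": 0, "z": 0, "ax": 0, "ay": 0, "az": 0}], "gripper": 0.5}}

```text
clock: 5.77
ee_pos: [0.5198, 0.2622, 0.0804]
ee_rot: [3.138, 0.004, 3.094]
wrist_force: [0.4, 0.1, -0.8]
opening: 0.0435
```

Run:
```python
from h import *
st(); s=env.state(); print('tcp in rack',fr(RO,RY,s["ee_pos"]), s["qpos"].round(3), s["joint_efforts"].round(1))
T=wcam(); im=env.camera("wrist").astype(float); cv2.imwrite("pics/w5.png",im)
m=(im[...,0]>im[...,2]*1.8)&(im[...,0]>90); m[:,:325]=0;m[:,360:]=0
for r in range(200,270,4):
    k=np.where(m[r])[0]
    if len(k): print(r,k.min(),k.max(), im[r,(k.min()+k.max())//2], fr(RO,RY,ray("wrist",T,(k.min()+k.max())/2,r,.05)))
```

```text
t 5.77 [0.5198 0.2622 0.0804] [3.1382 0.0037 3.0943] F [ 0.4  0.1 -0.8] op 0.0435
tcp in rack [0.0402 0.0314] [ 0.745  0.449 -0.286  0.    -0.831 -2.364] [ -0.1 -37.3  14.7   3.3  -0.1  -0. ]
200 327 338 [104.  58.  38.] [0.0186 0.0398]
204 327 339 [100.  48.  20.] [0.0213 0.0402]
208 327 340 [92. 45. 19.] [0.0241 0.0405]
212 327 340 [114.  55.  24.] [0.0268 0.0406]
216 327 340 [129.  62.  28.] [0.0296 0.0406]
220 327 340 [128.  62.  27.] [0.0324 0.0406]
224 326 340 [127.  62.  27.] [0.0352 0.0403]
228 326 340 [127.  62.  27.] [0.038  0.0404]
232 326 341 [128.  62.  28.] [0.0409 0.0407]
236 326 340 [127.  62.  26.] [0.0438 0.0404]
240 326 340 [127.  62.  27.] [0.0467 0.0405]
244 326 340 [127.  62.  28.] [0.0496 0.0405]
248 326 340 [127.  62.  28.] [0.0526 0.0405]
252 327 339 [116.  56.  25.] [0.0555 0.0405]
256 327 339 [113.  55.  23.] [0.0585 0.0406]
264 350 356 [119.  70.  37.] [0.0647 0.0543]
268 325 357 [96. 56. 29.] [0.0678 0.0462][ WARN:0@1.163] global loadsave.cpp:1063 imwrite_ Unsupported depth image for selected encoder is fallbacked to CV_8U.
```

The arm had not settled when I took the earlier picture. With it still, the blue fin is 9 mm to +y of the TCP, which agrees with the networks' y of about 0.271. I'll correct that, descend and grip.

{"name": "carry_out", "arguments": {"rows": [{"x": 0, "y": 0.009, "z": 0.01, "ax": 0, "ay": 0, "az": 0}, {"x": 0, "y": 0, "z": 0.014, "ax": 0, "ay": 0, "az": 0}, {"x": 0, "y": 0, "z": 0.014, "ax": 0, "ay": 0, "az": 0}, {"x": 0, "y": 0, "z": 0.014, "ax": 0, "ay": 0, "az": 0}, {"x": 0, "y": 0, "z": 0, "ax": 0, "ay": 0, "az": 0}, {"x": 0, "y": 0, "z": 0, "ax": 0, "ay": 0, "az": 0}, {"x": 0, "y": 0, "z": 0, "ax": 0, "ay": 0, "az": 0}], "gripper": 0.5}}

```text
clock: 6.4
ee_pos: [0.5201, 0.2714, 0.0265]
ee_rot: [3.14, 0.002, 3.095]
wrist_force: [-0.4, 0.6, -0.7]
opening: 0.0435
```

{"name": "carry_out", "arguments": {"rows": [{"x": 0, "y": 0, "z": 0, "ax": 0, "ay": 0, "az": 0}, {"x": 0, "y": 0, "z": 0, "ax": 0, "ay": 0, "az": 0}, {"x": 0, "y": 0, "z": 0, "ax": 0, "ay": 0, "az": 0}, {"x": 0, "y": 0, "z": 0, "ax": 0, "ay": 0, "az": 0}, {"x": 0, "y": 0, "z": 0, "ax": 0, "ay": 0, "az": 0}, {"x": 0, "y": 0, "z": 0, "ax": 0, "ay": 0, "az": 0}], "gripper": 1}}

```text
clock: 6.9
ee_pos: [0.5197, 0.2706, 0.0257]
ee_rot: [3.141, 0.0, 3.094]
wrist_force: [-0.7, 0.8, -0.2]
opening: 0.0114
```

{"name": "carry_out", "arguments": {"rows": [{"x": 0.008, "y": 0, "z": 0, "ax": 0, "ay": 0, "az": 0}, {"x": 0.009, "y": 0, "z": 0, "ax": 0, "ay": 0, "az": 0}, {"x": 0.01, "y": 0, "z": 0, "ax": 0, "ay": 0, "az": 0}, {"x": 0.01, "y": 0, "z": 0, "ax": 0, "ay": 0, "az": 0}, {"x": 0.01, "y": 0, "z": 0, "ax": 0, "ay": 0, "az": 0}, {"x": 0.01, "y": 0, "z": 0, "ax": 0, "ay": 0, "az": 0}, {"x": 0.01, "y": 0, "z": 0, "ax": 0, "ay": 0, "az": 0}, {"x": 0.01, "y": 0, "z": 0, "ax": 0, "ay": 0, "az": 0}, {"x": 0, "y": 0, "z": 0, "ax": 0, "ay": 0, "az": 0}, {"x": 0, "y": 0, "z": 0, "ax": 0, "ay": 0, "az": 0}], "gripper": 1}}

```text
clock: 7.73
ee_pos: [0.4412, 0.274, 0.0257]
ee_rot: [-3.14, -0.002, 3.095]
wrist_force: [-3.4, 0.2, 4.2]
opening: 0.0099
```

{"name": "carry_out", "arguments": {"rows": [{"x": 0.001, "y": 0, "z": -0.01, "ax": 0, "ay": 0, "az": 0}, {"x": 0, "y": 0, "z": -0.015, "ax": 0, "ay": 0, "az": 0}, {"x": 0, "y": 0, "z": -0.02, "ax": 0, "ay": 0, "az": 0}, {"x": 0, "y": 0, "z": -0.02, "ax": 0, "ay": 0, "az": 0}, {"x": 0, "y": 0, "z": -0.02, "ax": 0, "ay": 0, "az": 0}, {"x": 0, "y": 0, "z": -0.01, "ax": 0, "ay": 0, "az": 0}, {"x": 0, "y": 0, "z": 0, "ax": 0, "ay": 0, "az": 0}, {"x": 0, "y": 0, "z": 0, "ax": 0, "ay": 0, "az": 0}, {"x": 0, "y": 0, "z": 0, "ax": 0, "ay": 0, "az": 0}, {"x": 0, "y": 0, "z": 0, "ax": 0, "ay": 0, "az": 0}], "gripper": 1}}

```text
clock: 8.57
ee_pos: [0.441, 0.2735, 0.119]
ee_rot: [-3.139, -0.002, 3.094]
wrist_force: [0.4, 0.3, -2.7]
opening: 0.0099
```

Run:
```python
from h import *
st()
a=env.camera("side"); cv2.imwrite("pics/side1.png",cv2.resize(a[180:400,180:480],None,fx=2.6,fy=2.6))
for t in ["pack_red","pack_blue","pack_green","socket_red","socket_blue","socket_green","charger"]:
    print(t,[(np.round(d["point"],4).tolist(),round(d["conf"],2)) for d in env.spot_point("side",t)[:2]])
T=wcam(); im=env.camera("wrist"); cv2.imwrite("pics/w6.png",im)
```

```text
t 8.57 [0.441  0.2735 0.119 ] [-3.1392e+00 -2.3000e-03  3.0937e+00] F [ 0.4  0.3 -2.7] op 0.0099
pack_red [([0.571, 0.3398, 0.0018], 0.73)]
pack_blue [([0.4922, 0.2742, 0.097], 0.66)]
pack_green [([0.5869, -0.218, 0.0929], 0.61), ([0.5633, 0.1287, 0.002], 0.5)]
socket_red []
socket_blue [([0.5138, -0.1712, 0.008], 0.92), ([0.524, -0.1078, 0.0076], 0.45)]
socket_green [([0.5233, -0.106, 0.0089], 0.94)]
charger [([0.5064, -0.2084, 0.0018], 0.83)]
```

View pics/w6.png

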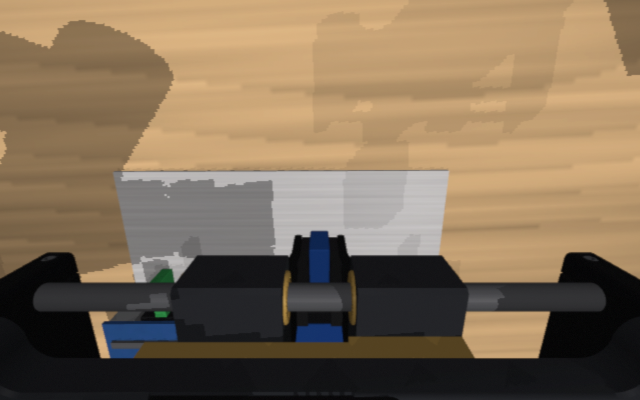

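The blue pack is held level by its fin in the closed fingers at (320,250). Its origin is about 50 mm ahead of the TCP. I'll carry it to above the blue socket.

{"name": "carry_out", "arguments": {"rows": [{"x": -0.003, "y": -0.01, "z": 0, "ax": 0, "ay": 0, "az": 1.5}, {"x": -0.006, "y": -0.02, "z": 0, "ax": 0, "ay": 0, "az": 1.5}, {"x": -0.006, "y": -0.032, "z": 0, "ax": 0, "ay": 0, "az": 1.5}, {"x": -0.006, "y": -0.032, "z": 0, "ax": 0, "ay": 0, "az": 0}, {"x": -0.006, "y": -0.032, "z": 0, "ax": 0, "ay": 0, "az": 0}, {"x": -0.006, "y": -0.032, "z": 0, "ax": 0, "ay": 0, "az": 0}, {"x": -0.006, "y": -0.032, "z": 0, "ax": 0, "ay": 0, "az": 0}, {"x": -0.006, "y": -0.032, "z": 0, "ax": 0, "ay": 0, "az": 0}, {"x": -0.006, "y": -0.032, "z": 0, "ax": 0, "ay": 0, "az": 0}, {"x": -0.006, "y": -0.032, "z": 0, "ax": 0, "ay": 0, "az": 0}], "gripper": 1}}

```text
clock: 9.85
ee_pos: [0.4649, -0.0182, 0.1209]
ee_rot: [3.141, 0.001, 3.015]
wrist_force: [0.7, 0.4, -2.4]
opening: 0.0094
```

{"name": "carry_out", "arguments": {"rows": [{"x": -0.005, "y": -0.032, "z": 0, "ax": 0, "ay": 0, "az": 0}, {"x": -0.005, "y": -0.032, "z": 0, "ax": 0, "ay": 0, "az": 0}, {"x": -0.005, "y": -0.032, "z": 0, "ax": 0, "ay": 0, "az": 0}, {"x": -0.003, "y": -0.03, "z": 0, "ax": 0, "ay": 0, "az": 0}, {"x": 0, "y": -0.018, "z": 0, "ax": 0, "ay": 0, "az": 0}, {"x": 0, "y": -0.006, "z": 0, "ax": 0, "ay": 0, "az": 0}, {"x": 0, "y": 0, "z": 0, "ax": 0, "ay": 0, "az": 0}, {"x": 0, "y": 0, "z": 0, "ax": 0, "ay": 0, "az": 0}, {"x": 0, "y": 0, "z": 0, "ax": 0, "ay": 0, "az": 0}, {"x": 0, "y": 0, "z": 0, "ax": 0, "ay": 0, "az": 0}], "gripper": 1}}

```text
clock: 10.68
ee_pos: [0.4643, -0.1664, 0.1207]
ee_rot: [3.141, 0.0, 3.017]
wrist_force: [-0.5, 0.2, -1.5]
opening: 0.0098
```

Run:
```python
from h import *
st(); T=wcam(); print(np.round(env.state()["qd"],3)); im=env.camera("wrist"); cv2.imwrite("pics/w7.png",im)
for t in ["charger","socket_red","socket_blue","socket_green","pack_blue"]:
    print(t,[(np.round(d["point"],4).tolist(),round(d["conf"],2)) for d in env.spot_point("wrist",t)[:2]])
hsv=cv2.cvtColor(im,cv2.COLOR_BGR2HSV)
for c,(a,b) in {'red':(-6,6),'yellow':(20,32),'blue':(105,118),'green':(55,75)}.items():
    h=((hsv[...,0].astype(int)+90)%180)-90 if a<0 else hsv[...,0].astype(int)
    m=((h>=a)&(h<=b)&(hsv[...,1]>120)&(hsv[...,2]>70)).astype(np.uint8)
    n,_,s,ce=cv2.connectedComponentsWithStats(m)
    for i in range(1,n):
        if s[i,4]>150: print(c,s[i],np.round(ray("wrist",T,*ce[i],.026),4))
```

```text
t 10.68 [ 0.4643 -0.1664  0.1207] [3.1415e+00 3.0000e-04 3.0170e+00] F [-0.5  0.2 -1.5] op 0.0098
[ 0.004  0.     0.003 -0.    -0.001  0.002]
charger [([0.5077, -0.2078, -0.0015], 0.81), ([0.4305, -0.1615, 0.0698], 0.51)]
socket_red [([0.4961, -0.3132, 0.007], 0.57)]
socket_blue [([0.4965, -0.3154, 0.0072], 0.19)]
socket_green [([0.5198, -0.1011, 0.0062], 0.73)]
pack_blue [([0.4304, -0.1611, 0.0693], 0.63)]
red [123 203  61  14 817] [ 0.454  -0.3091  0.026 ]
yellow [205 203  60  14 821] [ 0.4628 -0.2395  0.026 ]
yellow [363 337  36  21 221] [ 0.6235 -0.1234  0.026 ]
yellow [297 343  48  15 183] [ 0.6189 -0.1871  0.026 ]
blue [ 310  222   19   61 1109] [ 0.5129 -0.1727  0.026 ]
green [369 204  59  13 747] [ 0.4807 -0.1002  0.026 ]
```

View pics/w7.png

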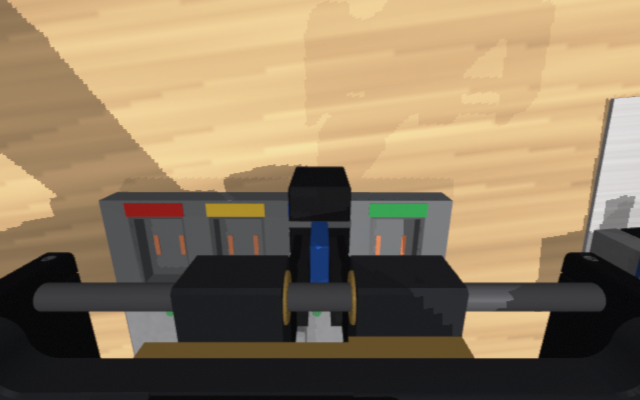

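The pack has swung: its black body now shows below the fingers at (320,195), so the grip must have slackened and let it pivot. A side view should show exactly how it hangs.

Run:
```python
from h import *
a=env.camera("side")
for t in ["pack_blue","pack_red","pack_green"]:
    print(t,[(np.round(d["point"],4).tolist(),round(d["conf"],2)) for d in env.spot_point("side",t)[:2]])
b=env.camera("scene")
for t in ["pack_blue","pack_red","pack_green"]:
    print(t,[(np.round(d["point"],4).tolist(),round(d["conf"],2)) for d in env.spot_point("scene",t)[:2]])
z=np.hstack([cv2.resize(x,None,fx=3.3,fy=3.3,interpolation=cv2.INTER_CUBIC) for x in (a[60:230,310:430],b[70:240,180:300])])
cv2.imwrite("pics/z8.png",z); print(z.shape)
m=env.camera_model("side");T=np.linalg.inv(m["world_to_cam"]); print(proj("side",T,env.state()["ee_pos"]))
m=env.camera_model("scene");T=np.linalg.inv(m["world_to_cam"]); print(proj("scene",T,env.state()["ee_pos"]))
```

```text
pack_blue [([0.4283, -0.1604, 0.0709], 0.95)]
pack_red [([0.5615, 0.3347, 0.0047], 0.86)]
pack_green [([0.5654, 0.1276, -0.0015], 0.6)]
pack_blue [([0.4286, -0.1633, 0.0719], 0.81)]
pack_red []
pack_green [([0.5842, -0.2196, 0.0994], 0.49)]
(561, 792, 3)
(np.float64(398.5643194440061), np.float64(154.04991050117368))
(np.float64(273.98576834094365), np.float64(130.09114007064107))
```

View pics/z8.png

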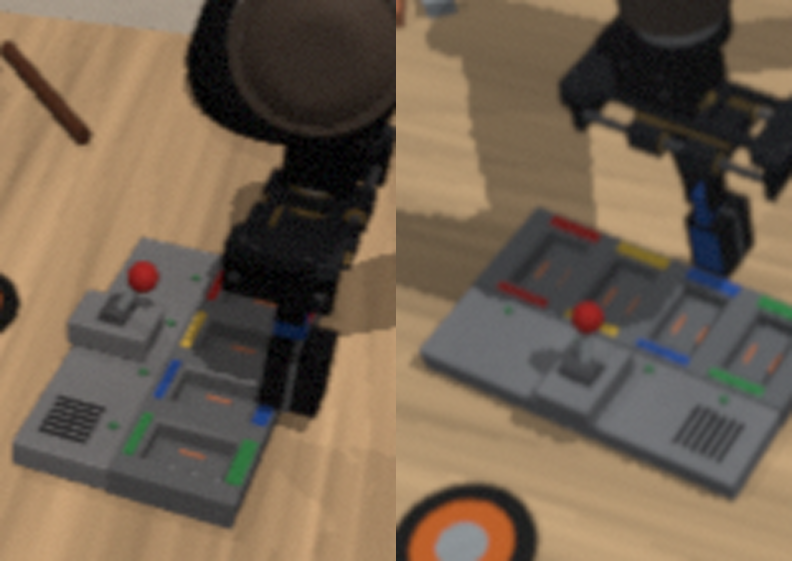

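The pack hangs by its fin with the underside facing −x, the label facing +x and its lower end at z ≈ 0.041. I'll stand it on the free bench between charger and rack, tip it over onto its underside towards −x, and regrip it.

{"name": "carry_out", "arguments": {"rows": [{"x": 0, "y": 0.01, "z": -0.005, "ax": 0, "ay": 0, "az": 0}, {"x": 0, "y": 0.024, "z": -0.005, "ax": 0, "ay": 0, "az": 0}, {"x": 0, "y": 0.03, "z": 0, "ax": 0, "ay": 0, "az": 0}, {"x": 0, "y": 0.03, "z": 0, "ax": 0, "ay": 0, "az": 0}, {"x": -0.01, "y": 0.03, "z": 0, "ax": 0, "ay": 0, "az": 0}, {"x": -0.02, "y": 0.03, "z": 0, "ax": 0, "ay": 0, "az": 0}, {"x": -0.02, "y": 0.025, "z": 0, "ax": 0, "ay": 0, "az": 0}, {"x": -0.018, "y": 0.01, "z": 0.005, "ax": 0, "ay": 0, "az": 0}, {"x": 0, "y": 0, "z": 0.005, "ax": 0, "ay": 0, "az": 0}, {"x": 0, "y": 0, "z": 0, "ax": 0, "ay": 0, "az": 0}], "gripper": 1}}

```text
clock: 12.22
ee_pos: [0.5549, 0.0127, 0.1192]
ee_rot: [-3.141, -0.003, 3.016]
wrist_force: [-1.4, -0.8, -3.8]
opening: 0.0097
```

{"name": "carry_out", "arguments": {"rows": [{"x": 0, "y": 0, "z": 0, "ax": 0, "ay": 0, "az": 0}, {"x": 0, "y": 0, "z": 0, "ax": 0, "ay": 0, "az": 0}, {"x": 0, "y": 0, "z": 0.015, "ax": 0, "ay": 0, "az": 0}, {"x": 0, "y": 0, "z": 0.01, "ax": 0, "ay": 0, "az": 0}, {"x": 0, "y": 0, "z": 0.005, "ax": 0, "ay": 0, "az": 0}, {"x": 0, "y": 0, "z": 0.003, "ax": 0, "ay": 0, "az": 0}, {"x": 0, "y": 0, "z": 0, "ax": 0, "ay": 0, "az": 0}, {"x": 0, "y": 0, "z": 0, "ax": 0, "ay": 0, "az": 0}], "gripper": 1}}

```text
clock: 12.88
ee_pos: [0.5555, 0.0116, 0.0878]
ee_rot: [-3.142, 0.0, 3.016]
wrist_force: [-0.2, 0.1, -1.2]
opening: 0.0097
```

Run:
```python
from h import *
st()
a=env.camera("side")
print([(np.round(d["point"],4).tolist(),round(d["conf"],2)) for t in ["pack_blue","pack_red"] for d in env.spot_point("side",t)[:2]])
```

```text
t 12.88 [0.5555 0.0116 0.0878] [-3.1415e+00  3.0000e-04  3.0157e+00] F [-0.2  0.1 -1.2] op 0.0097
[([0.5235, 0.0192, 0.038], 0.94), ([0.762, -0.2582, -0.0023], 0.19), ([0.5666, 0.3356, 0.0059], 0.74)]
```

{"name": "carry_out", "arguments": {"rows": [{"x": 0, "y": 0, "z": 0.003, "ax": 0, "ay": 0, "az": 0}, {"x": 0, "y": 0, "z": 0.002, "ax": 0, "ay": 0, "az": 0}, {"x": 0, "y": 0, "z": 0.002, "ax": 0, "ay": 0, "az": 0}, {"x": 0, "y": 0, "z": 0, "ax": 0, "ay": 0, "az": 0}, {"x": 0, "y": 0, "z": 0, "ax": 0, "ay": 0, "az": 0}], "gripper": 1}}

```text
clock: 13.45
ee_pos: [0.5552, 0.0117, 0.0803]
ee_rot: [-3.141, -0.0, 3.016]
wrist_force: [0.0, -0.2, -1.9]
opening: 0.0097
```

{"name": "carry_out", "arguments": {"rows": [{"x": 0, "y": 0, "z": 0.001, "ax": 0, "ay": 0, "az": 0}, {"x": 0, "y": 0, "z": 0.001, "ax": 0, "ay": 0, "az": 0}, {"x": 0, "y": 0, "z": 0, "ax": 0, "ay": 0, "az": 0}, {"x": 0, "y": 0, "z": 0, "ax": 0, "ay": 0, "az": 0}], "gripper": 1}}

```text
clock: 13.78
ee_pos: [0.5553, 0.0117, 0.0785]
ee_rot: [-3.142, -0.0, 3.016]
wrist_force: [-0.4, -0.5, -1.6]
opening: 0.0098
```

{"name": "carry_out", "arguments": {"rows": [{"x": 0, "y": 0, "z": 0.001, "ax": 0, "ay": 0, "az": 0}, {"x": 0, "y": 0, "z": 0.001, "ax": 0, "ay": 0, "az": 0}, {"x": 0, "y": 0, "z": 0, "ax": 0, "ay": 0, "az": 0}, {"x": 0, "y": 0, "z": 0, "ax": 0, "ay": 0, "az": 0}], "gripper": 1}}

```text
clock: 14.12
ee_pos: [0.5558, 0.0118, 0.0782]
ee_rot: [3.142, 0.001, 3.016]
wrist_force: [-1.8, 0.3, 6.5]
opening: 0.0096
```

{"name": "carry_out", "arguments": {"rows": [{"x": 0, "y": 0, "z": 0.001, "ax": 0, "ay": 0, "az": 0}, {"x": 0, "y": 0, "z": 0.001, "ax": 0, "ay": 0, "az": 0}, {"x": 0, "y": 0, "z": 0, "ax": 0, "ay": 0, "az": 0}, {"x": 0, "y": 0, "z": 0, "ax": 0, "ay": 0, "az": 0}], "gripper": 1}}

```text
clock: 14.45
ee_pos: [0.5564, 0.0118, 0.0782]
ee_rot: [-3.141, 0.003, 3.017]
wrist_force: [-5.8, 1.0, 16.1]
opening: 0.0097
```

The pack is on the bench. I'll ease off, open, rise and go behind it.

{"name": "carry_out", "arguments": {"rows": [{"x": 0, "y": 0, "z": -0.0028, "ax": 0, "ay": 0, "az": 0}, {"x": 0, "y": 0, "z": 0, "ax": 0, "ay": 0, "az": 0}, {"x": 0, "y": 0, "z": 0, "ax": 0, "ay": 0, "az": 0}], "gripper": 1}}

```text
clock: 14.7
ee_pos: [0.556, 0.0119, 0.0782]
ee_rot: [3.141, 0.002, 3.016]
wrist_force: [-0.7, 1.0, 4.6]
opening: 0.01
```

{"name": "carry_out", "arguments": {"rows": [{"x": 0, "y": 0, "z": 0, "ax": 0, "ay": 0, "az": 0}, {"x": 0, "y": 0, "z": 0, "ax": 0, "ay": 0, "az": 0}, {"x": 0, "y": 0, "z": 0, "ax": 0, "ay": 0, "az": 0}, {"x": 0, "y": 0, "z": -0.01, "ax": 0, "ay": 0, "az": 0}, {"x": 0, "y": 0, "z": -0.02, "ax": 0, "ay": 0, "az": 0}, {"x": 0, "y": 0, "z": -0.02, "ax": 0, "ay": 0, "az": 0}, {"x": 0, "y": 0, "z": 0, "ax": 0, "ay": 0, "az": 0}, {"x": -0.02, "y": 0, "z": 0, "ax": 0, "ay": 0, "az": 0}, {"x": -0.02, "y": 0, "z": 0, "ax": 0, "ay": 0, "az": 0}, {"x": 0, "y": 0, "z": 0, "ax": 0, "ay": 0, "az": 0}], "gripper": 0.6}}

```text
clock: 15.53
ee_pos: [0.5981, 0.0066, 0.1278]
ee_rot: [3.141, 0.003, 3.016]
wrist_force: [0.5, 0.2, 0.1]
opening: 0.0346
```

{"name": "carry_out", "arguments": {"rows": [{"x": 0, "y": 0, "z": 0, "ax": 0, "ay": 0, "az": 0}, {"x": 0, "y": 0, "z": 0, "ax": 0, "ay": 0, "az": 0}, {"x": 0, "y": 0, "z": 0, "ax": 0, "ay": 0, "az": 0}, {"x": 0, "y": 0, "z": 0, "ax": 0, "ay": 0, "az": 0}, {"x": 0, "y": 0, "z": 0, "ax": 0, "ay": 0, "az": 0}], "gripper": 1}}

```text
clock: 15.95
ee_pos: [0.5945, 0.0068, 0.1275]
ee_rot: [-3.142, -0.0, 3.016]
wrist_force: [0.1, 0.0, 0.5]
opening: 0.0096
```

Run:
```python
from h import *
st()
a=env.camera("side"); cv2.imwrite("pics/side9.png",a)
print([(np.round(d["point"],4).tolist(),round(d["conf"],2)) for t in ["pack_blue","pack_red"] for d in env.spot_point("side",t)[:1]])
```

```text
t 15.95 [0.5945 0.0068 0.1275] [-3.1416e+00 -1.0000e-04  3.0159e+00] F [0.1 0.  0.5] op 0.0096
[([0.5204, 0.0193, 0.0283], 0.84), ([0.5617, 0.3364, 0.0024], 0.94)]
```

{"name": "carry_out", "arguments": {"rows": [{"x": 0, "y": 0, "z": 0.015, "ax": 0, "ay": 0, "az": 0}, {"x": 0, "y": 0, "z": 0.02, "ax": 0, "ay": 0, "az": 0}, {"x": 0, "y": 0, "z": 0.012, "ax": 0, "ay": 0, "az": 0}, {"x": 0, "y": 0, "z": 0, "ax": 0, "ay": 0, "az": 0}, {"x": 0.01, "y": 0, "z": 0, "ax": 0, "ay": 0, "az": 0}, {"x": 0.008, "y": 0, "z": 0, "ax": 0, "ay": 0, "az": 0}, {"x": 0.006, "y": 0, "z": 0, "ax": 0, "ay": 0, "az": 0}, {"x": 0.006, "y": 0, "z": 0, "ax": 0, "ay": 0, "az": 0}, {"x": 0.006, "y": 0, "z": 0, "ax": 0, "ay": 0, "az": 0}, {"x": 0.006, "y": 0, "z": 0, "ax": 0, "ay": 0, "az": 0}], "gripper": 1}}

```text
clock: 16.93
ee_pos: [0.5532, 0.0122, 0.0811]
ee_rot: [3.141, 0.001, 3.016]
wrist_force: [0.9, -0.8, 1.0]
opening: 0.0001
```

{"name": "carry_out", "arguments": {"rows": [{"x": 0.006, "y": 0, "z": 0, "ax": 0, "ay": 0, "az": 0}, {"x": 0.006, "y": 0, "z": 0, "ax": 0, "ay": 0, "az": 0}, {"x": 0.006, "y": 0, "z": 0, "ax": 0, "ay": 0, "az": 0}, {"x": 0.006, "y": 0, "z": 0, "ax": 0, "ay": 0, "az": 0}, {"x": 0.006, "y": 0, "z": 0, "ax": 0, "ay": 0, "az": 0}, {"x": 0.006, "y": 0, "z": 0, "ax": 0, "ay": 0, "az": 0}, {"x": 0, "y": 0, "z": 0, "ax": 0, "ay": 0, "az": 0}, {"x": 0, "y": 0, "z": 0, "ax": 0, "ay": 0, "az": 0}], "gripper": 1}}

```text
clock: 17.6
ee_pos: [0.5174, 0.0166, 0.0804]
ee_rot: [-3.141, -0.0, 3.016]
wrist_force: [0.1, -0.1, 0.4]
opening: 0.0004
```

Run:
```python
from h import *
st()
a=env.camera("side")
print([(np.round(d["point"],4).tolist(),round(d["conf"],2)) for t in ["pack_blue","pack_red"] for d in env.spot_point("side",t)[:1]])
cv2.imwrite("pics/z10.png",cv2.resize(a[110:400,240:480],None,fx=2,fy=2))
```

```text
t 17.6 [0.5174 0.0166 0.0804] [-3.1415 -0.      3.0161] F [ 0.1 -0.1  0.4] op 0.0004
[([0.4915, 0.0233, -0.0024], 0.64), ([0.5629, 0.333, 0.0038], 0.66)]
```

View pics/z10.png

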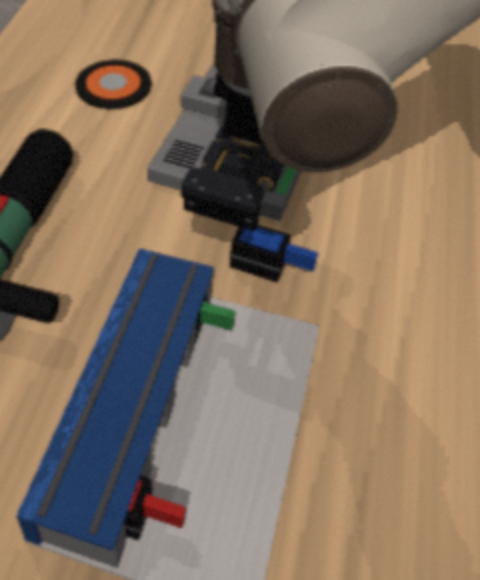

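Blue now lies upright with its label up and fin towards −x. Red has been knocked: it sticks further out of its bay and looks slightly turned. I'll back off over the blue fin and look.

{"name": "carry_out", "arguments": {"rows": [{"x": 0.01, "y": 0, "z": -0.01, "ax": 0, "ay": 0, "az": 0}, {"x": 0.02, "y": 0, "z": -0.01, "ax": 0, "ay": 0, "az": 0}, {"x": 0.03, "y": 0, "z": 0, "ax": 0, "ay": 0, "az": 0}, {"x": 0.025, "y": 0, "z": 0, "ax": 0, "ay": 0, "az": 0}, {"x": 0.01, "y": 0, "z": 0, "ax": 0, "ay": 0, "az": 0}, {"x": 0, "y": 0, "z": 0, "ax": 0, "ay": 0, "az": 0}, {"x": 0, "y": 0, "z": 0, "ax": 0, "ay": 0, "az": 0}, {"x": 0, "y": 0, "z": 0, "ax": 0, "ay": 0, "az": 0}], "gripper": 0.5}}

```text
clock: 18.42
ee_pos: [0.425, 0.0289, 0.1007]
ee_rot: [3.141, 0.002, 3.016]
wrist_force: [1.1, -0.1, 0.0]
opening: 0.0414
```

```bash
cat >> h.py <<'E'
def fin(c,im,T,zt,box=None):
    "fin top at height zt: row-wise centres as world points; c: blue/green/red"
    g=im.astype(float); b,gr,r=g[...,0],g[...,1],g[...,2]
    m={'blue':(b>r*1.8)&(b>60),'green':(gr>r*1.5)&(gr>b*1.3)&(gr>40),'red':(r>gr*2.2)&(r>70)}[c]
    if box: q=np.zeros_like(m); q[box[1]:box[3],box[0]:box[2]]=1; m=m&q
    for v in range(0,400,5):
        k=np.where(m[v])[0]
        if len(k)>4: print(v,k.min(),k.max(),im[v,(k.min()+k.max())//2],np.round(ray("wrist",T,(k.min()+k.max())/2,v,zt)[:2],4))
E
python3 - <<'E'
from h import *
st(); T=wcam(); im=env.camera("wrist"); cv2.imwrite("pics/w11.png",im)
print([(np.round(d["point"],4).tolist(),round(d["conf"],2)) for d in env.spot_point("wrist","pack_blue")[:1]])
print(proj("wrist",T,np.array([.442,.028,.046]))); fin('blue',im,T,.046,(200,120,440,300))
E
```

```text
t 18.42 [0.425  0.0289 0.1007] [3.141e+00 1.700e-03 3.016e+00] F [ 1.1 -0.1  0. ] op 0.0414
[([0.4885, 0.0245, -0.0036], 0.7)]
(np.float64(321.0978190509497), np.float64(239.0160551222761))
215 314 324 [96 46 19] [0.4228 0.0288]
220 314 324 [95 45 19] [0.4266 0.0284]
225 313 324 [120  58  26] [0.4305 0.0275]
230 313 324 [120  58  25] [0.4345 0.027 ]
235 313 324 [123  60  26] [0.4385 0.0265]
240 312 325 [119  58  25] [0.4426 0.026 ]
245 312 325 [119  58  25] [0.4467 0.0254]
250 312 325 [120  58  26] [0.4508 0.0249]
255 312 325 [123  59  26] [0.455  0.0244]
260 312 325 [119  57  25] [0.4592 0.0239]
275 302 336 [122  59  26] [0.4722 0.0226]
280 302 336 [122  58  24] [0.4766 0.022 ]
```

View pics/w11.png

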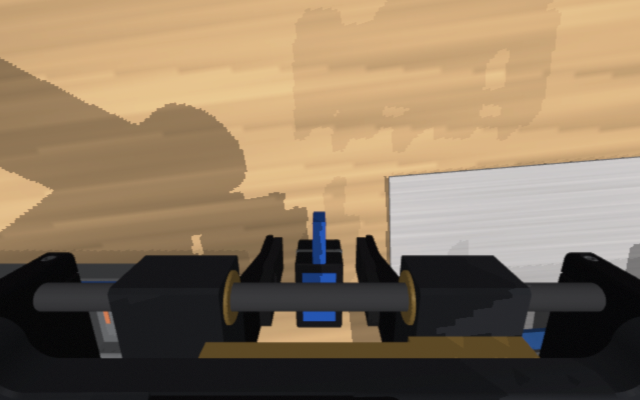

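The blue fin runs straight through the jaw centre at column 319, with the top tip edge near row 222. I'll regrip 18 mm in from the tip.

{"name": "carry_out", "arguments": {"rows": [{"x": -0.01, "y": -0.0007, "z": 0.01, "ax": 0, "ay": 0, "az": 0}, {"x": -0.011, "y": 0, "z": 0.02, "ax": 0, "ay": 0, "az": 0}, {"x": 0, "y": 0, "z": 0.02, "ax": 0, "ay": 0, "az": 0}, {"x": 0, "y": 0, "z": 0.018, "ax": 0, "ay": 0, "az": 0}, {"x": 0, "y": 0, "z": 0.01, "ax": 0, "ay": 0, "az": 0}, {"x": 0, "y": 0, "z": 0, "ax": 0, "ay": 0, "az": 0}, {"x": 0, "y": 0, "z": 0, "ax": 0, "ay": 0, "az": 0}, {"x": 0, "y": 0, "z": 0, "ax": 0, "ay": 0, "az": 0}], "gripper": 0.5}}

```text
clock: 19.18
ee_pos: [0.4451, 0.0253, 0.0227]
ee_rot: [3.141, 0.001, 3.016]
wrist_force: [1.2, 0.1, 0.5]
opening: 0.0437
```

{"name": "carry_out", "arguments": {"rows": [{"x": 0, "y": 0, "z": 0, "ax": 0, "ay": 0, "az": 0}, {"x": 0, "y": 0, "z": 0, "ax": 0, "ay": 0, "az": 0}, {"x": 0, "y": 0, "z": 0, "ax": 0, "ay": 0, "az": 0}, {"x": 0, "y": 0, "z": 0, "ax": 0, "ay": 0, "az": 0}, {"x": 0, "y": 0, "z": 0, "ax": 0, "ay": 0, "az": 0}, {"x": 0, "y": 0, "z": 0, "ax": 0, "ay": 0, "az": 0}, {"x": 0, "y": 0, "z": 0, "ax": 0, "ay": 0, "az": 0}], "gripper": 1}}

```text
clock: 19.77
ee_pos: [0.4443, 0.0252, 0.0225]
ee_rot: [3.141, 0.0, 3.016]
wrist_force: [0.3, 0.5, 0.7]
opening: 0.0097
```

```bash
python3 -c "
from h import *
st()"
```

```text
t 19.77 [0.4443 0.0252 0.0225] [3.1414e+00 4.0000e-04 3.0158e+00] F [0.3 0.5 0.7] op 0.0097
```

{"name": "carry_out", "arguments": {"rows": [{"x": 0, "y": 0, "z": -0.005, "ax": 0, "ay": 0, "az": 0}, {"x": 0, "y": 0, "z": -0.01, "ax": 0, "ay": 0, "az": 0}, {"x": 0, "y": 0, "z": -0.015, "ax": 0, "ay": 0, "az": 0}, {"x": 0, "y": 0, "z": -0.02, "ax": 0, "ay": 0, "az": 0}, {"x": 0, "y": 0, "z": -0.015, "ax": 0, "ay": 0, "az": 0}, {"x": 0, "y": 0, "z": -0.005, "ax": 0, "ay": 0, "az": 0}, {"x": 0, "y": -0.01, "z": 0, "ax": 0, "ay": 0, "az": 0}, {"x": -0.007, "y": -0.02, "z": 0, "ax": 0, "ay": 0, "az": 0}, {"x": -0.007, "y": -0.025, "z": 0, "ax": 0, "ay": 0, "az": 0}, {"x": -0.007, "y": -0.025, "z": 0, "ax": 0, "ay": 0, "az": 0}], "gripper": 1}}

```text
clock: 20.6
ee_pos: [0.4536, -0.058, 0.0912]
ee_rot: [-3.141, -0.003, 3.017]
wrist_force: [0.3, 1.0, -2.1]
opening: 0.0097
```

{"name": "carry_out", "arguments": {"rows": [{"x": -0.007, "y": -0.025, "z": 0, "ax": 0, "ay": 0, "az": 0}, {"x": -0.007, "y": -0.025, "z": 0, "ax": 0, "ay": 0, "az": 0}, {"x": -0.007, "y": -0.025, "z": 0, "ax": 0, "ay": 0, "az": 0}, {"x": -0.0027, "y": -0.0188, "z": 0, "ax": 0, "ay": 0, "az": 0}, {"x": 0, "y": -0.01, "z": 0, "ax": 0, "ay": 0, "az": 0}, {"x": 0, "y": -0.005, "z": 0, "ax": 0, "ay": 0, "az": 0}, {"x": 0, "y": 0, "z": 0, "ax": 0, "ay": 0, "az": 0}, {"x": 0, "y": 0, "z": 0, "ax": 0, "ay": 0, "az": 0}, {"x": 0, "y": 0, "z": 0, "ax": 0, "ay": 0, "az": 0}, {"x": 0, "y": 0, "z": 0, "ax": 0, "ay": 0, "az": 0}], "gripper": 1}}

```text
clock: 21.43
ee_pos: [0.4647, -0.167, 0.0924]
ee_rot: [3.141, -0.0, 3.017]
wrist_force: [-0.2, -0.4, -2.4]
opening: 0.0103
```

```bash
sed -i 's/CO=np.array(.*);CY/CO=np.array([.5075,-.2092]);CY/;s/CY=-.12754/CY=-.1271/' h.py
cat >> h.py <<'E'
def plates(im,T,lo=170,hi=250):
    hsv=cv2.cvtColor(im,cv2.COLOR_BGR2HSV); Y=dict(red=-.105,yellow=-.035,blue=.035,green=.105)
    for c,(a,b) in {'red':(-6,6),'yellow':(20,32),'blue':(105,118),'green':(55,75)}.items():
        h=((hsv[...,0].astype(int)+90)%180)-90 if a<0 else hsv[...,0].astype(int)
        m=((h>=a)&(h<=b)&(hsv[...,1]>120)&(hsv[...,2]>60)).astype(np.uint8)
        n,_,s,ce=cv2.connectedComponentsWithStats(m)
        for i in range(1,n):
            if s[i,4]>200 and lo<ce[i][1]<hi: print(c,s[i],'charger frame',fr(CO,CY,ray("wrist",T,*ce[i],.026)),'expect',(-.041,Y[c]))
E
python3 - <<'E'
from h import *
st(); T=wcam(); im=env.camera("wrist"); cv2.imwrite("pics/w12.png",im); plates(im,T)
print('tcp',fr(CO,CY,env.state()["ee_pos"]))
a=env.camera("side"); print([(np.round(d["point"],4).tolist(),round(d["conf"],2),fr(CO,CY,d["point"])) for t in ["pack_blue","socket_green","charger"] for d in env.spot_point("side",t)[:1]])
E
```

```text
t 21.43 [ 0.4647 -0.167   0.0924] [ 3.1415 -0.      3.017 ] F [-0.2 -0.4 -2.4] op 0.0103
red [102 214  68  15 976] charger frame [-0.0404 -0.1059] expect (-0.041, -0.105)
yellow [193 214  67  15 977] charger frame [-0.0406 -0.0357] expect (-0.041, -0.035)
blue [ 285  215   65   68 1973] charger frame [-0.0247  0.0354] expect (-0.041, 0.035)
green [376 215  65  14 896] charger frame [-0.0405  0.1048] expect (-0.041, 0.105)
tcp [-0.0477  0.0364]
[([0.5116, -0.1704, 0.0684], 0.66, array([-0.0009,  0.039 ])), ([0.5273, -0.1044, 0.0072], 0.58, array([0.0064, 0.1065])), ([0.5243, -0.1059, 0.0127], 0.62, array([0.0036, 0.1046]))]
```

View pics/w12.png

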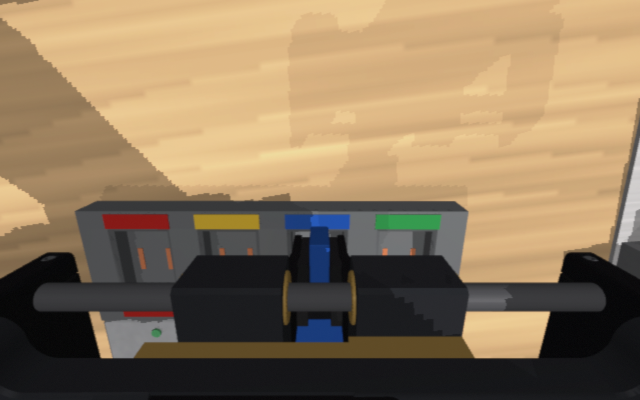

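The pack is level, and the plates agree with the charger fit to within 1 mm. I'll correct y by −1.4 mm and descend.

{"name": "carry_out", "arguments": {"rows": [{"x": 0, "y": -0.0014, "z": 0.01, "ax": 0, "ay": 0, "az": 0}, {"x": 0, "y": 0, "z": 0.015, "ax": 0, "ay": 0, "az": 0}, {"x": 0, "y": 0, "z": 0.012, "ax": 0, "ay": 0, "az": 0}, {"x": 0, "y": 0, "z": 0.004, "ax": 0, "ay": 0, "az": 0}, {"x": 0, "y": 0, "z": 0.003, "ax": 0, "ay": 0, "az": 0}, {"x": 0, "y": 0, "z": 0.003, "ax": 0, "ay": 0, "az": 0}, {"x": 0, "y": 0, "z": 0.003, "ax": 0, "ay": 0, "az": 0}, {"x": 0, "y": 0, "z": 0, "ax": 0, "ay": 0, "az": 0}], "gripper": 1}}

```text
clock: 22.35
ee_pos: [0.4646, -0.1692, 0.0423]
ee_rot: [3.142, 0.0, 3.016]
wrist_force: [0.3, -0.5, -2.7]
opening: 0.0096
```

{"name": "carry_out", "arguments": {"rows": [{"x": 0, "y": 0, "z": 0.003, "ax": 0, "ay": 0, "az": 0}, {"x": 0, "y": 0, "z": 0.003, "ax": 0, "ay": 0, "az": 0}, {"x": 0, "y": 0, "z": 0.003, "ax": 0, "ay": 0, "az": 0}, {"x": 0, "y": 0, "z": 0, "ax": 0, "ay": 0, "az": 0}, {"x": 0, "y": 0, "z": 0, "ax": 0, "ay": 0, "az": 0}], "gripper": 1}}

```text
clock: 22.77
ee_pos: [0.4644, -0.1692, 0.0332]
ee_rot: [-3.142, -0.001, 3.016]
wrist_force: [0.0, -0.5, -1.5]
opening: 0.0097
```

{"name": "carry_out", "arguments": {"rows": [{"x": 0, "y": 0, "z": 0.0015, "ax": 0, "ay": 0, "az": 0}, {"x": 0, "y": 0, "z": 0.001, "ax": 0, "ay": 0, "az": 0}, {"x": 0, "y": 0, "z": 0.001, "ax": 0, "ay": 0, "az": 0}, {"x": 0, "y": 0, "z": 0, "ax": 0, "ay": 0, "az": 0}, {"x": 0, "y": 0, "z": 0, "ax": 0, "ay": 0, "az": 0}], "gripper": 1}}

```text
clock: 23.18
ee_pos: [0.4647, -0.1692, 0.0305]
ee_rot: [-3.141, 0.0, 3.016]
wrist_force: [-1.8, 1.1, 4.8]
opening: 0.0099
```

{"name": "carry_out", "arguments": {"rows": [{"x": 0, "y": 0, "z": 0, "ax": 0, "ay": 0, "az": 0}, {"x": 0, "y": 0, "z": 0, "ax": 0, "ay": 0, "az": 0}, {"x": 0, "y": 0, "z": 0, "ax": 0, "ay": 0, "az": 0}, {"x": 0, "y": 0, "z": 0, "ax": 0, "ay": 0, "az": 0}, {"x": 0, "y": 0, "z": -0.02, "ax": 0, "ay": 0, "az": 0}, {"x": 0, "y": 0, "z": -0.03, "ax": 0, "ay": 0, "az": 0}, {"x": 0, "y": 0, "z": -0.03, "ax": 0, "ay": 0, "az": 0}, {"x": 0, "y": 0, "z": 0, "ax": 0, "ay": 0, "az": 0}, {"x": 0, "y": 0, "z": 0, "ax": 0, "ay": 0, "az": 0}], "gripper": 0.6}}

```text
clock: 23.93
ee_pos: [0.4659, -0.1692, 0.1116]
ee_rot: [3.141, 0.005, 3.016]
wrist_force: [0.3, 0.2, -0.5]
opening: 0.0346
```

Run:
```python
from h import *
st()
for c in("side","scene"):
    a=env.camera(c); print([(t,np.round(d["point"],4).tolist(),round(d["conf"],2)) for t in ["pack_blue","pack_red","pack_green","roof_front"] for d in env.spot_point(c,t)[:1]])
```

```text
t 23.93 [ 0.4659 -0.1692  0.1116] [3.1411 0.0048 3.0157] F [ 0.3  0.2 -0.5] op 0.0346
[('pack_blue', [0.5116, -0.1732, 0.0084], 0.69), ('pack_red', [0.5617, 0.3371, 0.0019], 0.74), ('pack_green', [0.5646, 0.1281, -0.0005], 0.52), ('roof_front', [0.54, 0.2331, 0.0571], 0.86)]
[('pack_blue', [0.5147, -0.1746, 0.0101], 0.94), ('pack_red', [0.5161, -0.1736, 0.0058], 0.63), ('roof_front', [0.5425, 0.2366, 0.0574], 0.61)]
```

Blue went home, with floor contact at TCP z 0.0305 as predicted. Next is green.

{"name": "carry_out", "arguments": {"rows": [{"x": 0, "y": 0, "z": 0, "ax": 0, "ay": 0, "az": -2.33}, {"x": 0, "y": 0.01, "z": 0, "ax": 0, "ay": 0, "az": -2.33}, {"x": -0.004, "y": 0.037, "z": 0, "ax": 0, "ay": 0, "az": 0}, {"x": -0.004, "y": 0.04, "z": 0, "ax": 0, "ay": 0, "az": 0}, {"x": -0.004, "y": 0.04, "z": 0, "ax": 0, "ay": 0, "az": 0}, {"x": -0.004, "y": 0.04, "z": 0, "ax": 0, "ay": 0, "az": 0}, {"x": -0.004, "y": 0.04, "z": 0, "ax": 0, "ay": 0, "az": 0}, {"x": -0.0045, "y": 0.04, "z": 0.005, "ax": 0, "ay": 0, "az": 0}, {"x": 0, "y": 0.04, "z": 0.01, "ax": 0, "ay": 0, "az": 0}, {"x": 0, "y": 0.015, "z": 0.006, "ax": 0, "ay": 0, "az": 0}], "gripper": 0.5}}

```text
clock: 25.27
ee_pos: [0.5034, 0.1363, 0.0885]
ee_rot: [3.14, 0.002, 3.102]
wrist_force: [-1.0, 0.1, 0.3]
opening: 0.0434
```

{"name": "carry_out", "arguments": {"rows": [{"x": 0, "y": 0, "z": 0, "ax": 0, "ay": 0, "az": 0}, {"x": 0, "y": 0, "z": 0, "ax": 0, "ay": 0, "az": 0}, {"x": 0, "y": 0, "z": 0, "ax": 0, "ay": 0, "az": 0}, {"x": 0, "y": 0, "z": 0, "ax": 0, "ay": 0, "az": 0}, {"x": 0, "y": 0, "z": 0, "ax": 0, "ay": 0, "az": 0}], "gripper": 0.5}}

```text
clock: 25.68
ee_pos: [0.503, 0.1304, 0.0893]
ee_rot: [3.141, 0.001, 3.095]
wrist_force: [-1.2, 0.5, 0.1]
opening: 0.0436
```

```bash
sed -i 's/RO=np.array(\[.47826,.23262\])/RO=np.array([.4785,.2381])/' h.py
python3 - <<'E'
from h import *
st(); T=wcam(); im=env.camera("wrist"); cv2.imwrite("pics/w13.png",im)
print(proj("wrist",T,np.array([.50,.132,.05]))); fin('green',im,T,.05,(200,100,440,290))
print([(np.round(d["point"],4).tolist(),round(d["conf"],2)) for d in env.spot_point("wrist","pack_green")[:1]])
E
```

```text
t 25.68 [0.503  0.1304 0.0893] [3.1413e+00 5.0000e-04 3.0955e+00] F [-1.2  0.5  0.1] op 0.0436
(np.float64(321.59256495504485), np.float64(221.92941044472025))
215 316 327 [38 76 26] [0.4949 0.1322]
220 316 327 [39 78 26] [0.4986 0.132 ]
225 316 328 [ 54 105  36] [0.5023 0.1322]
230 316 328 [ 53 104  35] [0.506 0.132]
235 316 328 [ 54 105  36] [0.5097 0.1319]
240 315 329 [ 53 104  36] [0.5135 0.1317]
245 315 329 [ 53 105  36] [0.5174 0.1315]
250 315 329 [ 53 104  36] [0.5212 0.1314]
255 315 329 [ 53 105  36] [0.5251 0.1312]
260 315 329 [ 52 103  35] [0.5291 0.131 ]
265 315 328 [44 88 31] [0.5331 0.1305]
[([0.5631, 0.127, 0.003], 0.73)]
```

{"name": "carry_out", "arguments": {"rows": [{"x": -0.007, "y": 0.0018, "z": 0.005, "ax": 0, "ay": 0, "az": 0}, {"x": -0.0072, "y": 0, "z": 0.01, "ax": 0, "ay": 0, "az": 0}, {"x": 0, "y": 0, "z": 0.017, "ax": 0, "ay": 0, "az": 0}, {"x": 0, "y": 0, "z": 0.018, "ax": 0, "ay": 0, "az": 0}, {"x": 0, "y": 0, "z": 0.012, "ax": 0, "ay": 0, "az": 0}, {"x": 0, "y": 0, "z": 0, "ax": 0, "ay": 0, "az": 0}, {"x": 0, "y": 0, "z": 0, "ax": 0, "ay": 0, "az": 0}, {"x": 0, "y": 0, "z": 0, "ax": 0, "ay": 0, "az": 0}, {"x": 0, "y": 0, "z": 0, "ax": 0, "ay": 0, "az": 0}], "gripper": 0.5}}

```text
clock: 26.53
ee_pos: [0.518, 0.1329, 0.0276]
ee_rot: [3.141, 0.002, 3.097]
wrist_force: [-0.0, 0.2, -0.4]
opening: 0.0434
```

{"name": "carry_out", "arguments": {"rows": [{"x": 0, "y": 0, "z": 0, "ax": 0, "ay": 0, "az": 0}, {"x": 0, "y": 0, "z": 0, "ax": 0, "ay": 0, "az": 0}, {"x": 0, "y": 0, "z": 0, "ax": 0, "ay": 0, "az": 0}, {"x": 0, "y": 0, "z": 0, "ax": 0, "ay": 0, "az": 0}, {"x": 0, "y": 0, "z": 0, "ax": 0, "ay": 0, "az": 0}, {"x": 0, "y": 0, "z": 0, "ax": 0, "ay": 0, "az": 0}, {"x": 0, "y": 0, "z": 0, "ax": 0, "ay": 0, "az": 0}, {"x": 0, "y": 0, "z": 0, "ax": 0, "ay": 0, "az": 0}], "gripper": 1}}

```text
clock: 27.2
ee_pos: [0.5172, 0.1325, 0.0269]
ee_rot: [-3.141, -0.0, 3.097]
wrist_force: [-0.3, -0.6, 0.8]
opening: 0.0098
```

{"name": "carry_out", "arguments": {"rows": [{"x": 0.005, "y": 0, "z": 0, "ax": 0, "ay": 0, "az": 0}, {"x": 0.008, "y": 0, "z": 0, "ax": 0, "ay": 0, "az": 0}, {"x": 0.01, "y": 0, "z": 0, "ax": 0, "ay": 0, "az": 0}, {"x": 0.011, "y": 0, "z": 0, "ax": 0, "ay": 0, "az": 0}, {"x": 0.011, "y": 0, "z": 0, "ax": 0, "ay": 0, "az": 0}, {"x": 0.011, "y": 0, "z": 0, "ax": 0, "ay": 0, "az": 0}, {"x": 0.01, "y": 0, "z": 0, "ax": 0, "ay": 0, "az": 0}, {"x": 0.01, "y": 0, "z": 0, "ax": 0, "ay": 0, "az": 0}, {"x": 0.004, "y": 0, "z": 0, "ax": 0, "ay": 0, "az": 0}, {"x": 0, "y": 0, "z": 0, "ax": 0, "ay": 0, "az": 0}], "gripper": 1}}

```text
clock: 28.03
ee_pos: [0.4353, 0.1357, 0.0269]
ee_rot: [-3.141, -0.002, 3.098]
wrist_force: [-3.0, 0.6, 3.6]
opening: 0.0097
```

{"name": "carry_out", "arguments": {"rows": [{"x": 0, "y": 0, "z": -0.005, "ax": 0, "ay": 0, "az": 0}, {"x": 0, "y": 0, "z": -0.01, "ax": 0, "ay": 0, "az": 0}, {"x": 0, "y": 0, "z": -0.015, "ax": 0, "ay": 0, "az": 0}, {"x": 0, "y": 0, "z": -0.02, "ax": 0, "ay": 0, "az": 0}, {"x": 0, "y": 0, "z": -0.015, "ax": 0, "ay": 0, "az": 1.2}, {"x": 0, "y": 0, "z": -0.005, "ax": 0, "ay": 0, "az": 1.2}, {"x": 0, "y": 0, "z": 0, "ax": 0, "ay": 0, "az": 1.2}, {"x": 0, "y": 0, "z": 0, "ax": 0, "ay": 0, "az": 1.2}, {"x": -0.004, "y": -0.01, "z": 0, "ax": 0, "ay": 0, "az": 0}, {"x": -0.006, "y": -0.018, "z": 0, "ax": 0, "ay": 0, "az": 0}], "gripper": 1}}

```text
clock: 28.87
ee_pos: [0.4432, 0.107, 0.0957]
ee_rot: [-3.14, -0.002, 3.015]
wrist_force: [0.7, 0.1, -2.9]
opening: 0.0099
```

{"name": "carry_out", "arguments": {"rows": [{"x": -0.008, "y": -0.025, "z": 0, "ax": 0, "ay": 0, "az": 0}, {"x": -0.008, "y": -0.025, "z": 0, "ax": 0, "ay": 0, "az": 0}, {"x": -0.008, "y": -0.025, "z": 0, "ax": 0, "ay": 0, "az": 0}, {"x": -0.008, "y": -0.025, "z": 0, "ax": 0, "ay": 0, "az": 0}, {"x": -0.008, "y": -0.025, "z": 0, "ax": 0, "ay": 0, "az": 0}, {"x": -0.008, "y": -0.025, "z": 0, "ax": 0, "ay": 0, "az": 0}, {"x": -0.007, "y": -0.025, "z": 0, "ax": 0, "ay": 0, "az": 0}, {"x": -0.003, "y": -0.0165, "z": 0, "ax": 0, "ay": 0, "az": 0}, {"x": 0, "y": -0.0065, "z": 0, "ax": 0, "ay": 0, "az": 0}, {"x": 0, "y": -0.002, "z": 0, "ax": 0, "ay": 0, "az": 0}], "gripper": 1}}

```text
clock: 29.7
ee_pos: [0.4742, -0.1002, 0.0955]
ee_rot: [-3.141, -0.003, 3.01]
wrist_force: [-0.9, 0.6, -2.9]
opening: 0.0099
```

{"name": "carry_out", "arguments": {"rows": [{"x": 0, "y": 0, "z": 0, "ax": 0, "ay": 0, "az": 0}, {"x": 0, "y": 0, "z": 0, "ax": 0, "ay": 0, "az": 0}, {"x": 0, "y": 0, "z": 0, "ax": 0, "ay": 0, "az": 0}, {"x": 0, "y": 0, "z": 0, "ax": 0, "ay": 0, "az": 0}], "gripper": 1}}

```text
clock: 30.03
ee_pos: [0.4755, -0.0979, 0.0969]
ee_rot: [3.142, -0.0, 3.015]
wrist_force: [-0.0, -0.7, -2.7]
opening: 0.0096
```

Run:
```python
from h import *
st(); T=wcam(); im=env.camera("wrist"); cv2.imwrite("pics/w14.png",im); plates(im,T)
print('tcp',fr(CO,CY,env.state()["ee_pos"]))
print([(np.round(d["point"],4).tolist(),round(d["conf"],2)) for d in env.spot_point("wrist","pack_green")[:1]])
for c in("side","scene"):
    a=env.camera(c); print([(t,np.round(d["point"],4).tolist(),round(d["conf"],2)) for t in ["pack_green"] for d in env.spot_point(c,t)[:1]])
```

```text
t 30.03 [ 0.4755 -0.0979  0.0969] [ 3.1415 -0.      3.0146] F [-0.  -0.7 -2.7] op 0.0096
red [ 16 210  68  15 964] charger frame [-0.0405 -0.1059] expect (-0.041, -0.105)
yellow [106 210  66  15 964] charger frame [-0.0405 -0.0359] expect (-0.041, -0.035)
blue [ 196  191   65   55 1762] charger frame [-0.04    0.0313] expect (-0.041, 0.035)
green [ 286  210   63   73 2040] charger frame [-0.0232  0.1051] expect (-0.041, 0.105)
tcp [-0.0458  0.1063]
[([0.5207, -0.1043, 0.0744], 0.69)]
[('pack_green', [0.5216, -0.1054, 0.0668], 0.61)]
[('pack_green', [0.5198, -0.1022, 0.0742], 0.59)]
```

{"name": "carry_out", "arguments": {"rows": [{"x": 0.0015, "y": -0.0016, "z": 0.01, "ax": 0, "ay": 0, "az": 0}, {"x": 0, "y": 0, "z": 0.015, "ax": 0, "ay": 0, "az": 0}, {"x": 0, "y": 0, "z": 0.013, "ax": 0, "ay": 0, "az": 0}, {"x": 0, "y": 0, "z": 0.006, "ax": 0, "ay": 0, "az": 0}, {"x": 0, "y": 0, "z": 0.003, "ax": 0, "ay": 0, "az": 0}, {"x": 0, "y": 0, "z": 0.003, "ax": 0, "ay": 0, "az": 0}, {"x": 0, "y": 0, "z": 0.003, "ax": 0, "ay": 0, "az": 0}, {"x": 0, "y": 0, "z": 0, "ax": 0, "ay": 0, "az": 0}], "gripper": 1}}

```text
clock: 31.0
ee_pos: [0.474, -0.1001, 0.0438]
ee_rot: [3.142, 0.0, 3.013]
wrist_force: [-0.2, 0.6, -3.5]
opening: 0.0099
```

{"name": "carry_out", "arguments": {"rows": [{"x": 0, "y": 0, "z": 0.003, "ax": 0, "ay": 0, "az": 0}, {"x": 0, "y": 0, "z": 0.003, "ax": 0, "ay": 0, "az": 0}, {"x": 0, "y": 0, "z": 0.003, "ax": 0, "ay": 0, "az": 0}, {"x": 0, "y": 0, "z": 0.002, "ax": 0, "ay": 0, "az": 0}, {"x": 0, "y": 0, "z": 0, "ax": 0, "ay": 0, "az": 0}, {"x": 0, "y": 0, "z": 0, "ax": 0, "ay": 0, "az": 0}], "gripper": 1}}

```text
clock: 31.5
ee_pos: [0.4738, -0.1001, 0.0327]
ee_rot: [-3.142, -0.0, 3.013]
wrist_force: [-0.8, 0.6, -2.5]
opening: 0.01
```

{"name": "carry_out", "arguments": {"rows": [{"x": 0, "y": 0, "z": 0.0015, "ax": 0, "ay": 0, "az": 0}, {"x": 0, "y": 0, "z": 0.001, "ax": 0, "ay": 0, "az": 0}, {"x": 0, "y": 0, "z": 0.0005, "ax": 0, "ay": 0, "az": 0}, {"x": 0, "y": 0, "z": 0, "ax": 0, "ay": 0, "az": 0}, {"x": 0, "y": 0, "z": 0, "ax": 0, "ay": 0, "az": 0}], "gripper": 1}}

```text
clock: 31.92
ee_pos: [0.474, -0.1001, 0.0309]
ee_rot: [-3.142, 0.001, 3.014]
wrist_force: [-2.5, 1.0, 5.4]
opening: 0.0095
```

{"name": "carry_out", "arguments": {"rows": [{"x": 0, "y": 0, "z": 0, "ax": 0, "ay": 0, "az": 0}, {"x": 0, "y": 0, "z": 0, "ax": 0, "ay": 0, "az": 0}, {"x": 0, "y": 0, "z": 0, "ax": 0, "ay": 0, "az": 0}, {"x": 0, "y": 0, "z": 0, "ax": 0, "ay": 0, "az": 0}, {"x": 0, "y": 0, "z": -0.02, "ax": 0, "ay": 0, "az": 0}, {"x": 0, "y": 0, "z": -0.035, "ax": 0, "ay": 0, "az": 0}, {"x": 0, "y": 0, "z": -0.035, "ax": 0, "ay": 0, "az": 0}, {"x": 0, "y": 0, "z": 0, "ax": 0, "ay": 0, "az": 0}, {"x": 0, "y": 0, "z": 0, "ax": 0, "ay": 0, "az": 0}], "gripper": 0.6}}

```text
clock: 32.67
ee_pos: [0.4753, -0.0999, 0.1219]
ee_rot: [3.14, 0.005, 3.013]
wrist_force: [-0.4, -0.1, -1.7]
opening: 0.0349
```

Run:
```python
from h import *
st()
for c in("side","scene"):
    a=env.camera(c); print([(t,np.round(d["point"],4).tolist(),round(d["conf"],2)) for t in ["pack_green","pack_blue","pack_red"] for d in env.spot_point(c,t)[:1]])
```

```text
t 32.67 [ 0.4753 -0.0999  0.1219] [3.1402 0.0055 3.0132] F [-0.4 -0.1 -1.7] op 0.0349
[('pack_green', [0.5187, -0.1078, 0.0055], 0.9), ('pack_blue', [0.511, -0.1725, 0.0087], 0.73), ('pack_red', [0.5599, 0.3361, 0.0039], 0.66)]
[('pack_blue', [0.5106, -0.1777, 0.0082], 0.79), ('pack_red', [0.4802, 0.2371, -0.0056], 0.17)]
```

Green is home. Now red, which was knocked, so I'll look at it closely first.

{"name": "carry_out", "arguments": {"rows": [{"x": 0, "y": 0, "z": 0, "ax": 0, "ay": 0, "az": -2.35}, {"x": 0, "y": 0.01, "z": 0, "ax": 0, "ay": 0, "az": -2.35}, {"x": 0.003, "y": 0.04, "z": 0, "ax": 0, "ay": 0, "az": 0}, {"x": 0.003, "y": 0.041, "z": 0, "ax": 0, "ay": 0, "az": 0}, {"x": 0.003, "y": 0.041, "z": 0, "ax": 0, "ay": 0, "az": 0}, {"x": 0.003, "y": 0.041, "z": 0, "ax": 0, "ay": 0, "az": 0}, {"x": 0.003, "y": 0.041, "z": 0, "ax": 0, "ay": 0, "az": 0}, {"x": 0.003, "y": 0.041, "z": 0, "ax": 0, "ay": 0, "az": 0}, {"x": 0.003, "y": 0.041, "z": 0, "ax": 0, "ay": 0, "az": 0}, {"x": 0.004, "y": 0.041, "z": 0, "ax": 0, "ay": 0, "az": 0}], "gripper": 0.5}}

```text
clock: 33.9
ee_pos: [0.464, 0.2403, 0.1197]
ee_rot: [-3.141, -0.0, 3.097]
wrist_force: [0.5, -0.4, -0.2]
opening: 0.0434
```

{"name": "carry_out", "arguments": {"rows": [{"x": 0, "y": 0.041, "z": 0, "ax": 0, "ay": 0, "az": 0}, {"x": 0, "y": 0.035, "z": 0.01, "ax": 0, "ay": 0, "az": 0}, {"x": 0, "y": 0.02, "z": 0.01, "ax": 0, "ay": 0, "az": 0}, {"x": 0, "y": 0, "z": 0, "ax": 0, "ay": 0, "az": 0}, {"x": 0, "y": 0, "z": 0, "ax": 0, "ay": 0, "az": 0}, {"x": 0, "y": 0, "z": 0, "ax": 0, "ay": 0, "az": 0}, {"x": 0, "y": 0, "z": 0, "ax": 0, "ay": 0, "az": 0}, {"x": 0, "y": 0, "z": 0, "ax": 0, "ay": 0, "az": 0}], "gripper": 0.5}}

```text
clock: 34.57
ee_pos: [0.4695, 0.3327, 0.1004]
ee_rot: [3.141, 0.0, 3.094]
wrist_force: [0.1, 0.7, -0.3]
opening: 0.0437
```

Run:
```python
from h import *
st(); T=wcam(); im=env.camera("wrist"); cv2.imwrite("pics/w15.png",im)
print(proj("wrist",T,np.append(RO+[.025,.105],.05))); fin('red',im,T,.05,(150,100,500,290))
print([(np.round(d["point"],4).tolist(),round(d["conf"],2)) for d in env.spot_point("wrist","pack_red")[:1]])
```

```text
t 34.57 [0.4695 0.3327 0.1004] [3.1411e+00 4.0000e-04 3.0942e+00] F [ 0.1  0.7 -0.3] op 0.0437
(np.float64(335.33457418881665), np.float64(261.6783142785127))
245 324 334 [15 17 94] [0.4895 0.3389]
250 324 334 [13 15 95] [0.4936 0.3387]
255 324 335 [ 16  19 106] [0.4977 0.3389]
260 324 335 [ 29  33 181] [0.5019 0.3388]
265 324 335 [ 30  34 182] [0.5061 0.3386]
270 323 336 [ 29  33 181] [0.5104 0.3385]
275 323 336 [ 28  33 180] [0.5147 0.3383]
280 323 336 [ 30  33 181] [0.519  0.3381]
[([0.4797, 0.2399, -0.0011], 0.61)]
```

View pics/w15.png

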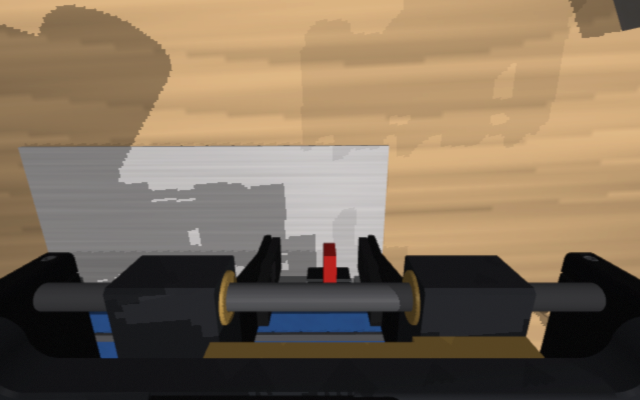

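The red fin is straight in its bay line at column 329, with the top tip edge near row 255. It has moved forward a little, but the yaw is fine. I'll grip 17 mm in from the tip.

{"name": "carry_out", "arguments": {"rows": [{"x": -0.015, "y": 0.0078, "z": 0.005, "ax": 0, "ay": 0, "az": 0}, {"x": -0.02, "y": 0, "z": 0.01, "ax": 0, "ay": 0, "az": 0}, {"x": -0.0105, "y": 0, "z": 0.015, "ax": 0, "ay": 0, "az": 0}, {"x": 0, "y": 0, "z": 0, "ax": 0, "ay": 0, "az": 0}, {"x": 0, "y": 0, "z": 0.015, "ax": 0, "ay": 0, "az": 0}, {"x": 0, "y": 0, "z": 0.018, "ax": 0, "ay": 0, "az": 0}, {"x": 0, "y": 0, "z": 0.01, "ax": 0, "ay": 0, "az": 0}, {"x": 0, "y": 0, "z": 0, "ax": 0, "ay": 0, "az": 0}, {"x": 0, "y": 0, "z": 0, "ax": 0, "ay": 0, "az": 0}, {"x": 0, "y": 0, "z": 0, "ax": 0, "ay": 0, "az": 0}], "gripper": 0.5}}

```text
clock: 35.5
ee_pos: [0.5156, 0.3397, 0.028]
ee_rot: [3.141, 0.001, 3.096]
wrist_force: [-0.7, 0.4, -0.1]
opening: 0.0436
```

{"name": "carry_out", "arguments": {"rows": [{"x": 0, "y": 0, "z": 0, "ax": 0, "ay": 0, "az": 0}, {"x": 0, "y": 0, "z": 0, "ax": 0, "ay": 0, "az": 0}, {"x": 0, "y": 0, "z": 0, "ax": 0, "ay": 0, "az": 0}, {"x": 0, "y": 0, "z": 0, "ax": 0, "ay": 0, "az": 0}, {"x": 0, "y": 0, "z": 0, "ax": 0, "ay": 0, "az": 0}, {"x": 0, "y": 0, "z": 0, "ax": 0, "ay": 0, "az": 0}, {"x": 0, "y": 0, "z": 0, "ax": 0, "ay": 0, "az": 0}, {"x": 0, "y": 0, "z": 0, "ax": 0, "ay": 0, "az": 0}], "gripper": 1}}

```text
clock: 36.17
ee_pos: [0.5151, 0.3391, 0.0269]
ee_rot: [-3.141, -0.0, 3.095]
wrist_force: [-0.3, -0.2, 0.9]
opening: 0.0097
```

{"name": "carry_out", "arguments": {"rows": [{"x": 0.005, "y": 0, "z": 0, "ax": 0, "ay": 0, "az": 0}, {"x": 0.008, "y": 0, "z": 0, "ax": 0, "ay": 0, "az": 0}, {"x": 0.01, "y": 0, "z": 0, "ax": 0, "ay": 0, "az": 0}, {"x": 0.011, "y": 0, "z": 0, "ax": 0, "ay": 0, "az": 0}, {"x": 0.011, "y": 0, "z": 0, "ax": 0, "ay": 0, "az": 0}, {"x": 0.011, "y": 0, "z": 0, "ax": 0, "ay": 0, "az": 0}, {"x": 0.01, "y": 0, "z": 0, "ax": 0, "ay": 0, "az": 0}, {"x": 0.01, "y": 0, "z": 0, "ax": 0, "ay": 0, "az": 0}, {"x": 0.004, "y": 0, "z": 0, "ax": 0, "ay": 0, "az": 0}, {"x": 0, "y": 0, "z": 0, "ax": 0, "ay": 0, "az": 0}], "gripper": 1}}

```text
clock: 37.0
ee_pos: [0.4335, 0.3428, 0.0269]
ee_rot: [-3.141, -0.001, 3.096]
wrist_force: [-2.9, 0.3, 1.9]
opening: 0.0099
```

{"name": "carry_out", "arguments": {"rows": [{"x": 0, "y": 0, "z": -0.005, "ax": 0, "ay": 0, "az": 0}, {"x": 0, "y": 0, "z": -0.01, "ax": 0, "ay": 0, "az": 0}, {"x": 0, "y": 0, "z": -0.015, "ax": 0, "ay": 0, "az": 0}, {"x": 0, "y": 0, "z": -0.02, "ax": 0, "ay": 0, "az": 0}, {"x": 0, "y": 0, "z": -0.02, "ax": 0, "ay": 0, "az": 1.15}, {"x": 0, "y": 0, "z": -0.01, "ax": 0, "ay": 0, "az": 1.15}, {"x": 0, "y": 0, "z": 0, "ax": 0, "ay": 0, "az": 1.15}, {"x": 0, "y": 0, "z": 0, "ax": 0, "ay": 0, "az": 1.2}, {"x": -0.002, "y": -0.01, "z": 0, "ax": 0, "ay": 0, "az": 0}, {"x": -0.003, "y": -0.02, "z": 0, "ax": 0, "ay": 0, "az": 0}], "gripper": 1}}

```text
clock: 37.83
ee_pos: [0.4361, 0.3127, 0.1054]
ee_rot: [-3.14, -0.001, 3.016]
wrist_force: [0.8, 0.0, -3.4]
opening: 0.0094
```

{"name": "carry_out", "arguments": {"rows": [{"x": -0.0045, "y": -0.03, "z": 0, "ax": 0, "ay": 0, "az": 0}, {"x": -0.0045, "y": -0.03, "z": 0, "ax": 0, "ay": 0, "az": 0}, {"x": -0.0045, "y": -0.03, "z": 0, "ax": 0, "ay": 0, "az": 0}, {"x": -0.0045, "y": -0.03, "z": 0, "ax": 0, "ay": 0, "az": 0}, {"x": -0.0045, "y": -0.03, "z": 0, "ax": 0, "ay": 0, "az": 0}, {"x": -0.0045, "y": -0.03, "z": 0, "ax": 0, "ay": 0, "az": 0}, {"x": -0.0045, "y": -0.03, "z": 0, "ax": 0, "ay": 0, "az": 0}, {"x": -0.0045, "y": -0.03, "z": 0, "ax": 0, "ay": 0, "az": 0}, {"x": -0.0045, "y": -0.03, "z": 0, "ax": 0, "ay": 0, "az": 0}, {"x": -0.0045, "y": -0.03, "z": 0, "ax": 0, "ay": 0, "az": 0}], "gripper": 1}}

```text
clock: 38.67
ee_pos: [0.4411, 0.0069, 0.1056]
ee_rot: [-3.14, -0.003, 3.014]
wrist_force: [0.3, 0.2, -3.0]
opening: 0.0095
```

{"name": "carry_out", "arguments": {"rows": [{"x": -0.005, "y": -0.03, "z": 0, "ax": 0, "ay": 0, "az": 0}, {"x": -0.005, "y": -0.03, "z": 0, "ax": 0, "ay": 0, "az": 0}, {"x": -0.005, "y": -0.03, "z": 0, "ax": 0, "ay": 0, "az": 0}, {"x": -0.005, "y": -0.03, "z": 0, "ax": 0, "ay": 0, "az": 0}, {"x": -0.005, "y": -0.03, "z": 0, "ax": 0, "ay": 0, "az": 0}, {"x": -0.005, "y": -0.03, "z": 0, "ax": 0, "ay": 0, "az": 0}, {"x": -0.005, "y": -0.03, "z": 0, "ax": 0, "ay": 0, "az": 0}, {"x": -0.005, "y": -0.03, "z": 0, "ax": 0, "ay": 0, "az": 0}, {"x": -0.005, "y": -0.03, "z": 0, "ax": 0, "ay": 0, "az": 0}, {"x": 0, "y": -0.025, "z": 0, "ax": 0, "ay": 0, "az": 0}], "gripper": 1}}

```text
clock: 39.5
ee_pos: [0.4487, -0.2912, 0.1052]
ee_rot: [3.141, -0.003, 3.013]
wrist_force: [1.0, 0.1, -2.0]
opening: 0.0099
```

{"name": "carry_out", "arguments": {"rows": [{"x": 0, "y": -0.012, "z": 0, "ax": 0, "ay": 0, "az": 0}, {"x": 0, "y": -0.006, "z": 0, "ax": 0, "ay": 0, "az": 0}, {"x": 0, "y": 0, "z": 0, "ax": 0, "ay": 0, "az": 0}, {"x": 0, "y": 0, "z": 0, "ax": 0, "ay": 0, "az": 0}, {"x": 0, "y": 0, "z": 0, "ax": 0, "ay": 0, "az": 0}, {"x": 0, "y": 0, "z": 0, "ax": 0, "ay": 0, "az": 0}], "gripper": 1}}

```text
clock: 40.0
ee_pos: [0.4478, -0.3058, 0.1069]
ee_rot: [3.141, -0.0, 3.016]
wrist_force: [0.6, 0.1, -2.9]
opening: 0.0099
```

Run:
```python
from h import *
st(); T=wcam(); im=env.camera("wrist"); cv2.imwrite("pics/w16.png",im); plates(im,T)
print('tcp',fr(CO,CY,env.state()["ee_pos"]))
print([(np.round(d["point"],4).tolist(),round(d["conf"],2)) for d in env.spot_point("wrist","pack_red")[:1]])
for c in("side","scene"):
    a=env.camera(c); print([(t,np.round(d["point"],4).tolist(),round(d["conf"],2)) for t in ["pack_red","pack_blue","pack_green"] for d in env.spot_point(c,t)[:1]])
```

```text
t 40.0 [ 0.4478 -0.3058  0.1069] [ 3.1414e+00 -2.0000e-04  3.0157e+00] F [ 0.6  0.1 -2.9] op 0.0099
red [287 208  61  14 853] charger frame [-0.04   -0.1054] expect (-0.041, -0.105)
yellow [372 207  63  15 888] charger frame [-0.0402 -0.0349] expect (-0.041, -0.035)
blue [ 457  189   64   53 1846] charger frame [-0.0401  0.0405] expect (-0.041, 0.035)
green [ 543  188   74   53 2023] charger frame [-0.0418  0.1151] expect (-0.041, 0.105)
tcp [-0.0469 -0.1035]
[([0.4936, -0.3144, 0.0832], 0.56)]
[('pack_blue', [0.514, -0.1741, 0.0104], 0.61), ('pack_green', [0.52, -0.1104, 0.0073], 0.66)]
[('pack_red', [0.4913, -0.3123, 0.0849], 0.63), ('pack_blue', [0.5122, -0.176, 0.0063], 0.95), ('pack_green', [0.5188, -0.1071, 0.0089], 0.57)]
```

{"name": "carry_out", "arguments": {"rows": [{"x": 0, "y": -0.0016, "z": 0.01, "ax": 0, "ay": 0, "az": 0}, {"x": 0, "y": 0, "z": 0.02, "ax": 0, "ay": 0, "az": 0}, {"x": 0, "y": 0, "z": 0.018, "ax": 0, "ay": 0, "az": 0}, {"x": 0, "y": 0, "z": 0.006, "ax": 0, "ay": 0, "az": 0}, {"x": 0, "y": 0, "z": 0.003, "ax": 0, "ay": 0, "az": 0}, {"x": 0, "y": 0, "z": 0.003, "ax": 0, "ay": 0, "az": 0}, {"x": 0, "y": 0, "z": 0.003, "ax": 0, "ay": 0, "az": 0}, {"x": 0, "y": 0, "z": 0, "ax": 0, "ay": 0, "az": 0}], "gripper": 1}}

```text
clock: 41.17
ee_pos: [0.4477, -0.3086, 0.0437]
ee_rot: [-3.142, 0.0, 3.014]
wrist_force: [-0.6, -0.3, -3.2]
opening: 0.0098
```

{"name": "carry_out", "arguments": {"rows": [{"x": 0, "y": 0, "z": 0.003, "ax": 0, "ay": 0, "az": 0}, {"x": 0, "y": 0, "z": 0.003, "ax": 0, "ay": 0, "az": 0}, {"x": 0, "y": 0, "z": 0.003, "ax": 0, "ay": 0, "az": 0}, {"x": 0, "y": 0, "z": 0.002, "ax": 0, "ay": 0, "az": 0}, {"x": 0, "y": 0, "z": 0, "ax": 0, "ay": 0, "az": 0}, {"x": 0, "y": 0, "z": 0, "ax": 0, "ay": 0, "az": 0}], "gripper": 1}}

```text
clock: 41.67
ee_pos: [0.4474, -0.3085, 0.0327]
ee_rot: [3.142, -0.0, 3.014]
wrist_force: [-0.7, -0.2, -2.2]
opening: 0.0103
```

{"name": "carry_out", "arguments": {"rows": [{"x": 0, "y": 0, "z": 0.0015, "ax": 0, "ay": 0, "az": 0}, {"x": 0, "y": 0, "z": 0.001, "ax": 0, "ay": 0, "az": 0}, {"x": 0, "y": 0, "z": 0.0005, "ax": 0, "ay": 0, "az": 0}, {"x": 0, "y": 0, "z": 0, "ax": 0, "ay": 0, "az": 0}, {"x": 0, "y": 0, "z": 0, "ax": 0, "ay": 0, "az": 0}], "gripper": 1}}

```text
clock: 42.08
ee_pos: [0.4477, -0.3086, 0.0309]
ee_rot: [-3.141, 0.001, 3.014]
wrist_force: [-2.3, 1.2, 6.0]
opening: 0.0097
```

{"name": "carry_out", "arguments": {"rows": [{"x": 0, "y": 0, "z": 0, "ax": 0, "ay": 0, "az": 0}, {"x": 0, "y": 0, "z": 0, "ax": 0, "ay": 0, "az": 0}, {"x": 0, "y": 0, "z": 0, "ax": 0, "ay": 0, "az": 0}, {"x": 0, "y": 0, "z": 0, "ax": 0, "ay": 0, "az": 0}, {"x": 0, "y": 0, "z": -0.02, "ax": 0, "ay": 0, "az": 0}, {"x": 0, "y": 0, "z": -0.035, "ax": 0, "ay": 0, "az": 0}, {"x": 0, "y": 0, "z": -0.04, "ax": 0, "ay": 0, "az": 0}, {"x": 0, "y": 0, "z": -0.04, "ax": 0, "ay": 0, "az": 0}, {"x": 0, "y": 0, "z": -0.025, "ax": 0, "ay": 0, "az": 0}, {"x": 0, "y": 0, "z": 0, "ax": 0, "ay": 0, "az": 0}], "gripper": 0.6}}

```text
clock: 42.92
ee_pos: [0.4509, -0.3103, 0.1966]
ee_rot: [-3.137, 0.013, 3.015]
wrist_force: [0.2, 0.1, -1.1]
opening: 0.0348
```

{"name": "carry_out", "arguments": {"rows": [{"x": 0, "y": 0, "z": 0, "ax": 0, "ay": 0, "az": 0}, {"x": 0, "y": 0, "z": 0, "ax": 0, "ay": 0, "az": 0}, {"x": 0, "y": 0, "z": 0, "ax": 0, "ay": 0, "az": 0}, {"x": 0, "y": 0, "z": 0, "ax": 0, "ay": 0, "az": 0}], "gripper": 1}}

```text
clock: 43.25
ee_pos: [0.4467, -0.3082, 0.1881]
ee_rot: [3.141, -0.003, 3.014]
wrist_force: [0.8, -0.1, 1.0]
opening: 0.0158
```

Run:
```python
from h import *
st(); S=[]
for c in("side","scene","wrist"):
    a=env.camera(c); S.append(a); print(c,[(t,np.round(d["point"],4).tolist(),round(d["conf"],2)) for t in ["pack_red","pack_blue","pack_green","pack_yellow","main_switch_tip"] for d in env.spot_point(c,t)[:1]])
z=np.hstack([cv2.resize(x,(398,564),interpolation=cv2.INTER_CUBIC) for x in (S[0][110:280,310:430],S[1][100:270,180:300])])
cv2.imwrite("pics/z17.png",z)
```

```text
t 43.25 [ 0.4467 -0.3082  0.1881] [ 3.1408 -0.0033  3.014 ] F [ 0.8 -0.1  1. ] op 0.0158
side [('pack_red', [0.4949, -0.3159, 0.0076], 0.63), ('pack_blue', [0.5111, -0.1727, 0.0097], 0.59), ('pack_green', [0.5216, -0.1067, 0.0064], 0.89), ('main_switch_tip', [0.5856, -0.2223, 0.0942], 0.45)]
scene [('pack_red', [0.4909, -0.3129, 0.0103], 0.75), ('pack_blue', [0.5151, -0.1744, 0.01], 0.62), ('pack_green', [0.5176, -0.1023, 0.0098], 0.93), ('main_switch_tip', [0.5837, -0.2203, 0.0984], 0.58)]
wrist [('pack_red', [0.4954, -0.3143, 0.0087], 0.66), ('pack_blue', [0.511, -0.1736, 0.0034], 0.73), ('pack_green', [0.5223, -0.1096, 0.0076], 0.69)]
```

View pics/z17.png

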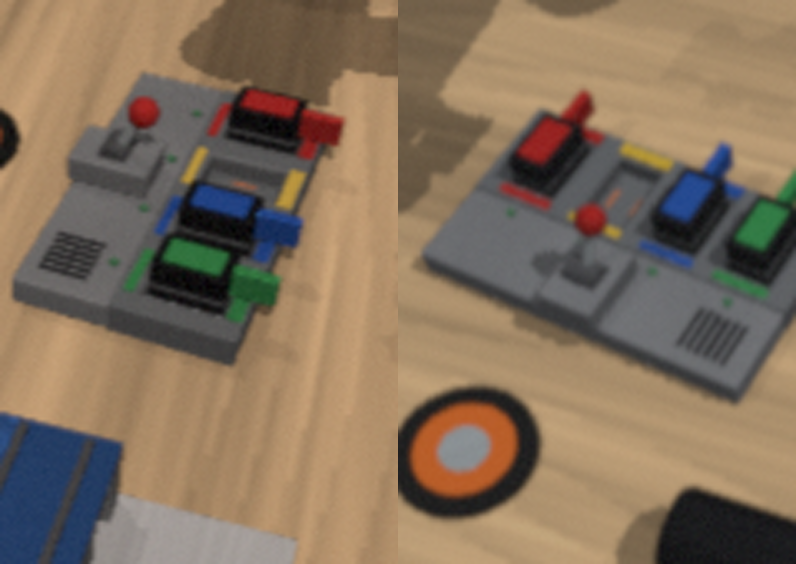

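All three packs sit home in their own sockets, the yellow socket is empty, and the lever is still off. I'll bring the closed fingers behind the lever on the socket side.

{"name": "carry_out", "arguments": {"rows": [{"x": -0.02, "y": 0.02, "z": 0, "ax": 0, "ay": 0, "az": 0}, {"x": -0.0257, "y": 0.0305, "z": 0, "ax": 0, "ay": 0, "az": 0}, {"x": -0.025, "y": 0.03, "z": 0, "ax": 0, "ay": 0, "az": 0}, {"x": -0.015, "y": 0.02, "z": 0, "ax": 0, "ay": 0, "az": 0}, {"x": -0.007, "y": 0.005, "z": 0, "ax": 0, "ay": 0, "az": 0}, {"x": 0, "y": 0, "z": 0, "ax": 0, "ay": 0, "az": 0}, {"x": 0, "y": 0, "z": 0, "ax": 0, "ay": 0, "az": 0}, {"x": 0, "y": 0, "z": 0, "ax": 0, "ay": 0, "az": 0}], "gripper": 1}}

```text
clock: 44.82
ee_pos: [0.5519, -0.2164, 0.1898]
ee_rot: [3.142, -0.001, 3.013]
wrist_force: [-0.4, -0.2, -0.2]
opening: 0.0007
```

{"name": "carry_out", "arguments": {"rows": [{"x": 0, "y": 0, "z": 0.02, "ax": 0, "ay": 0, "az": 0}, {"x": 0, "y": 0, "z": 0.03, "ax": 0, "ay": 0, "az": 0}, {"x": 0, "y": 0, "z": 0.03, "ax": 0, "ay": 0, "az": 0}, {"x": 0, "y": 0, "z": 0.02, "ax": 0, "ay": 0, "az": 0}, {"x": 0, "y": 0, "z": 0.007, "ax": 0, "ay": 0, "az": 0}, {"x": 0, "y": 0, "z": 0, "ax": 0, "ay": 0, "az": 0}, {"x": 0, "y": 0, "z": 0, "ax": 0, "ay": 0, "az": 0}, {"x": 0, "y": 0, "z": 0, "ax": 0, "ay": 0, "az": 0}], "gripper": 1}}

```text
clock: 45.48
ee_pos: [0.5539, -0.2163, 0.0847]
ee_rot: [-3.141, 0.003, 3.014]
wrist_force: [-0.9, 0.4, 0.1]
opening: 0.0003
```

Run:
```python
from h import *
st(); print('tcp',fr(CO,CY,env.state()["ee_pos"]))
for c in("side","scene","wrist"):
    a=env.camera(c); print(c,[(t,np.round(d["point"],4).tolist(),round(d["conf"],2),fr(CO,CY,d["point"])) for t in ["main_switch_tip"] for d in env.spot_point(c,t)[:1]])
```

```text
t 45.48 [ 0.5539 -0.2163  0.0847] [-3.1412  0.0035  3.0139] F [-0.9  0.4  0.1] op 0.0003
tcp [ 0.0469 -0.0012]
side [('main_switch_tip', [0.5886, -0.2202, 0.0973], 0.62, array([ 0.0818, -0.0006]))]
scene [('main_switch_tip', [0.5849, -0.2203, 0.0978], 0.46, array([ 0.0782, -0.0012]))]
wrist [('main_switch_tip', [0.5865, -0.2187, 0.0884], 0.6, array([0.0796, 0.0006]))]
```

{"name": "carry_out", "arguments": {"rows": [{"x": -0.006, "y": 0, "z": 0, "ax": 0, "ay": 0, "az": 0}, {"x": -0.007, "y": 0, "z": 0, "ax": 0, "ay": 0, "az": 0}, {"x": -0.007, "y": 0, "z": 0, "ax": 0, "ay": 0, "az": 0}, {"x": -0.007, "y": 0, "z": 0, "ax": 0, "ay": 0, "az": 0}, {"x": -0.007, "y": 0, "z": 0, "ax": 0, "ay": 0, "az": 0}, {"x": -0.007, "y": 0, "z": 0, "ax": 0, "ay": 0, "az": 0}, {"x": -0.007, "y": 0, "z": 0, "ax": 0, "ay": 0, "az": 0}, {"x": -0.006, "y": 0, "z": 0, "ax": 0, "ay": 0, "az": 0}, {"x": 0, "y": 0, "z": 0, "ax": 0, "ay": 0, "az": 0}, {"x": 0, "y": 0, "z": 0, "ax": 0, "ay": 0, "az": 0}], "gripper": 1}}

```text
clock: 46.62
ee_pos: [0.6072, -0.2227, 0.0825]
ee_rot: [-3.141, 0.001, 3.014]
wrist_force: [-0.1, 0.4, -0.3]
opening: 0.0003
```

{"name": "carry_out", "arguments": {"rows": [{"x": -0.004, "y": 0, "z": 0, "ax": 0, "ay": 0, "az": 0}, {"x": -0.004, "y": 0, "z": 0, "ax": 0, "ay": 0, "az": 0}, {"x": 0, "y": 0, "z": 0, "ax": 0, "ay": 0, "az": 0}, {"x": 0, "y": 0, "z": 0, "ax": 0, "ay": 0, "az": 0}], "gripper": 1}}

```text
clock: 46.95
ee_pos: [0.6095, -0.2231, 0.0823]
ee_rot: [3.141, -0.011, 3.013]
wrist_force: [-9.5, 2.6, 5.4]
opening: 0.0005
```

{"name": "carry_out", "arguments": {"rows": [{"x": -0.002, "y": 0, "z": 0, "ax": 0, "ay": 0, "az": 0}, {"x": -0.001, "y": 0, "z": 0, "ax": 0, "ay": 0, "az": 0}, {"x": 0, "y": 0, "z": 0, "ax": 0, "ay": 0, "az": 0}, {"x": 0, "y": 0, "z": 0, "ax": 0, "ay": 0, "az": 0}, {"x": 0, "y": 0, "z": 0, "ax": 0, "ay": 0, "az": 0}], "gripper": 1}}

```text
clock: 47.37
ee_pos: [0.6096, -0.2231, 0.0823]
ee_rot: [3.141, -0.018, 3.013]
wrist_force: [-14.8, 5.2, 8.7]
opening: 0.0009
```

{"name": "carry_out", "arguments": {"rows": [{"x": 0.015, "y": 0, "z": 0, "ax": 0, "ay": 0, "az": 0}, {"x": 0.02, "y": 0, "z": 0, "ax": 0, "ay": 0, "az": 0}, {"x": 0, "y": 0, "z": -0.03, "ax": 0, "ay": 0, "az": 0}, {"x": 0, "y": 0, "z": -0.04, "ax": 0, "ay": 0, "az": 0}, {"x": 0.03, "y": 0, "z": -0.04, "ax": 0, "ay": 0, "az": 0}, {"x": 0.04, "y": 0, "z": 0, "ax": 0, "ay": 0, "az": 0}, {"x": 0.03, "y": 0, "z": 0, "ax": 0, "ay": 0, "az": 0}, {"x": 0, "y": 0, "z": 0, "ax": 0, "ay": 0, "az": 0}, {"x": 0, "y": 0, "z": 0, "ax": 0, "ay": 0, "az": 0}, {"x": 0, "y": 0, "z": 0, "ax": 0, "ay": 0, "az": 0}], "gripper": 1}}

```text
clock: 48.2
ee_pos: [0.4895, -0.2077, 0.187]
ee_rot: [-3.141, 0.003, 3.014]
wrist_force: [0.1, 0.5, 0.3]
opening: 0.0006
```

Run:
```python
from h import *
st(); S=[]
for c in("side","scene","wrist"):
    a=env.camera(c); S.append(a); print(c,[(t,np.round(d["point"],4).tolist(),round(d["conf"],2),fr(CO,CY,d["point"])) for t in ["main_switch_tip","pack_red","pack_blue","pack_green","disc"] for d in env.spot_point(c,t)[:1]])
z=np.hstack([cv2.resize(x,(398,564),interpolation=cv2.INTER_CUBIC) for x in (S[0][110:280,310:430],S[1][100:270,180:300])])
cv2.imwrite("pics/z18.png",z)
```

```text
t 48.2 [ 0.4895 -0.2077  0.187 ] [-3.1411e+00  2.7000e-03  3.0144e+00] F [0.1 0.5 0.3] op 0.0006
side [('main_switch_tip', [0.6296, -0.2256, 0.0921], 0.54, array([ 0.1232, -0.0008])), ('pack_red', [0.4913, -0.3143, 0.009], 0.73, array([-0.0027, -0.1063])), ('pack_blue', [0.512, -0.1703, 0.0105], 0.77, array([-0.0005,  0.0392])), ('pack_green', [0.5225, -0.1076, 0.0037], 0.85, array([0.002 , 0.1027])), ('disc', [0.7611, -0.2593, -0.0013], 0.72, array([ 0.2579, -0.0176]))]
scene [('main_switch_tip', [0.6295, -0.2264, 0.0949], 0.43, array([ 0.1232, -0.0016])), ('pack_red', [0.4908, -0.3165, 0.0088], 0.97, array([-0.003 , -0.1086])), ('pack_blue', [0.539, 0.2345, 0.0598], 0.56, array([-0.025 ,  0.4441])), ('pack_green', [0.5179, -0.1001, 0.0091], 0.9, array([-0.0035,  0.1095])), ('disc', [0.7655, -0.2625, 0.0016], 0.76, array([ 0.2627, -0.0202]))]
wrist [('main_switch_tip', [0.6294, -0.2215, 0.0894], 0.85, array([0.1225, 0.0033])), ('pack_red', [0.4965, -0.3172, 0.0093], 0.89, array([ 0.0028, -0.1085])), ('pack_blue', [0.514, -0.1742, 0.0034], 0.98, array([0.002 , 0.0355])), ('pack_green', [0.5178, -0.1056, 0.0083], 0.76, array([-0.0029,  0.1041]))]
```

View pics/z18.png

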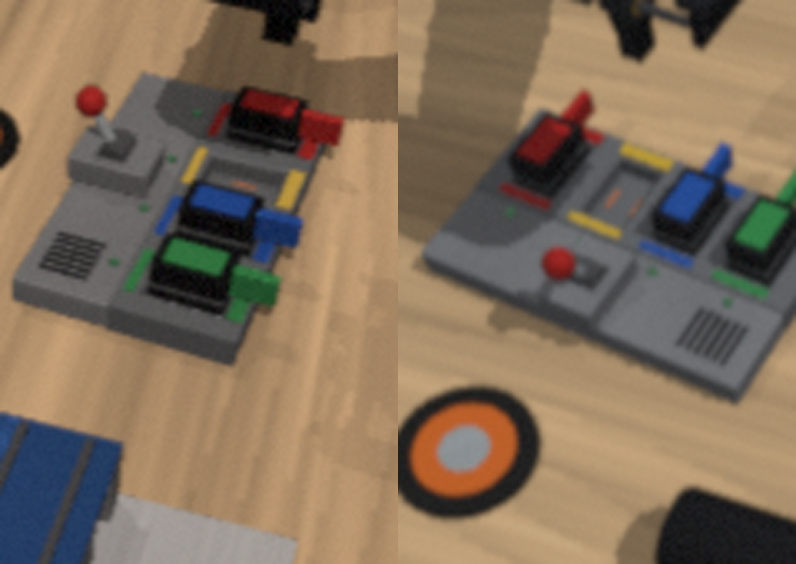

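The lever leans fully to +x. In the last push the TCP stayed put while the force rose to about 15 N, so it was on its stop. All packs are home and the arm is clear, so I'm handing in.

```bash
python3 -c "
from station import env
print(env.sign_off())"
```

```text
the job is handed in; nothing more can be done
None
```

The red, blue and green packs are plugged in and the main switch is on; I handed the job in at about 48 s. No verdict is reported. There was no yellow pack in this run: no yellow fin showed at the rack, and the yellow socket stayed empty.

**On the way:** The grip slackened while carrying blue, and the pack swung down in the fingers. I stood it on the bench, tipped it back onto its underside, regripped it and plugged it in. Red was knocked forward in its bay but was still straight, so I gripped it by a fresh measurement.

**Last checks:**
- **Packs home:** each pack met the socket floor within about 0.5 mm of the predicted height, with the force rising. The final side and scene pictures show all three upright in their own sockets.
- **Switch:** the lever leans to +x, with its tip about 23 mm past the pivot. It was against its stop at about 15 N.
- **Bystanders:** the disc reads within about 3 mm of its start position. I did not measure the grinder again, but the arm never went near it.
- **Arm:** it was clear and reading no contact force.

**Disagreements:** the network's position readings scattered by about 3–5 mm between cameras. One scene reading put blue at the rack roof, which the picture contradicts. My first rack and charger fits were 2–6 mm off because the arm had not settled, and I corrected them before acting.

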